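# Load and pack the open feed tube, then change the flap over

## Task

The red flap on the twin-tube feed magazine is swung over one of the two leaning tubes: load the small beige sleeve, same way up as it stands now, into the tube that the flap leaves open, and with the tamper press it down that tube until it bottoms out firmly. Leave the flap alone and the follower in the other tube where it is while you do this. Then stand the tamper upright back in its round dock and swing the flap fully across so that it covers the tube you have loaded; do not disturb the tin, the carton or the tape roll.

Things in the scene. Friction and masses are not known exactly. Their poses are not given: they have to be found in the camera images.
- magazine: Fixed twin-tube magazine: grey base plate 215 x 215 x 12 mm, two steel tubes side by side in a blue frame. Origin: centre of the base's underside; at yaw 0 x points away from the robot; y left, z up. Both tubes lean 30 degrees, mouths towards its -x: their up-axis is (-0.5, 0, 0.866) in its frame. Tubes: bore 52 mm, flared to 59 mm in the last 10 mm, 130 mm long, axes 110 mm apart.
- left_mouth (a point): Centre of the mouth of the left (+y) tube, in the plane of its rim. Axes as the magazine (not tilted). In the magazine's frame it lies at about (-0.030, 0.055, 0.145) m.
- right_mouth (a point): The same for the right (-y) tube, at about (-0.030, -0.055, 0.145) m in the magazine's frame.
- left_seat (a point): Centre of the top face of the black follower in the left tube, on which a loaded sleeve rests; its z axis is the tube's up-axis. It lies 66 mm below the mouth along the tube when the follower is up.
- right_seat (a point): The same in the right tube.
- left_follower (a joint): Follower (black disc, 49 mm diameter) in the left tube, m: 0 = up (66 mm below the mouth), 0.045 = bottomed out (111 mm below the mouth). It is held by friction, takes about 8 N (more if pushed fast) to push down, and stays where it is left; it starts between 0 and 0.02.
- right_follower (a joint): The same in the right tube.
- flap (a joint): Red flap, rad: disc 70 mm across, 5 mm thick, on an arm, swinging like a wiper 3 to 8 mm above the mouths about an axis parallel to the tubes, midway between them, 70 mm down-slope (robot side) of the mouths' line. +0.666: stop over the left tube, -0.666: over the right. A brass weight tips it from the middle (0) to either stop; it starts at one. About 1 N at the handle moves it.
- flap_handle (a point): Top centre of the flap's upright black handle, a round peg 14 mm in diameter and 40 mm long at the centre of the disc, parallel to the tubes; 89 mm from the flap's axis. The handle can be pushed sideways. The point's z axis is parallel to the tubes' up-axis.
- sleeve: Small beige hollow sleeve, 45 x 44 x 75 mm tall, about 0.09 kg, standing upright on the tray. Origin: centre of its underside, z up along it. Slides down the leaning tube by its own weight until it rests on the follower.
- tamper: Aluminium tamper (rod), 150 mm tall, about 0.2 kg, round all over: foot disc 45 mm in diameter and 14 mm thick at the bottom, shaft 16 mm in diameter, grip 26 mm in diameter from 95 to 150 mm above the bottom. Origin: centre of the foot's underside, z up along the rod. It starts upright in the dock. Its foot is wide enough to press on the sleeve's rim.
- dock: Fixed grey round dock for the tamper: cup 72 mm outside, 56 mm bore, rim 24 mm above the tray, inner floor 6 mm above the tray, on a flange 104 mm in diameter. Origin: centre of its underside.
- grease_tin: Bystander: red tin, 72 mm in diameter, 75 mm tall, origin at the centre of its underside.
- seal_box: Bystander: small brown carton, 61 x 76 x 42 mm, origin at the centre of its underside.
- tape_roll: Bystander: yellow tape roll lying flat, 100 mm in diameter, 24 mm tall, origin at the centre of its underside.
Things that resemble listed ones, but are neither listed nor needed, are in the scene too. Several things have the shape of the tamper; the one meant has the colours described above.

How it is judged:
By the outcome, as a careful person would: the job done as asked, in the order asked, and still so for the second after the job is handed in, with the robot touching nothing.
It also fails if it takes over 72 s, if anything falls off the work surface, if the arm or the gripper's body presses on something with over 40 N, if the wrist force passes 120 N, or if a joint passes its speed limit or range.

## Robot

A 7-joint arm with a two-finger parallel gripper is mounted at the origin on a cart in front of the work surface, level with it; the furniture and walls round the work are solid. World frame = base frame: x ahead of the robot, y to its left, z up, the work surface at z = 0. Lengths are in m, angles in rad, forces in N, time in s.
With the tool pointing down it reaches from about 0.425 to 0.925 m from the base axis. Payload 6.8 kg.
Tool frame: the origin (TCP) lies on the centre line of the jaws, within the pads' length; the fingertips stand 19 mm ahead of it and the grasp point (between the pads) is the TCP; z points along the fingers, y is the line along which they close (so a half turn about z gives the same grasp; the last joint's range is limited). The gripper opens to 85 mm and grips with 20 to 120 N. Pads are 22 mm wide; open, the fingers measure 114 mm over their backs; the gripper's body (76 mm by 85 mm) begins 54 mm behind the grasp point. The pads swing forward as they close: fully open they stand 13 mm farther back than shut.
Start: joints at [1.067, 0.477, 0.022, 1.555, -0.011, 1.109, -0.083], TCP at [0.26, -0.623, 0.25] pointing down, gripper open.
Joint ranges: [-2.96, 2.96], [-0.34, 2.1], [-1.41, 1.46], [0.24, 2.44], [-1.37, 4.51], [0.17, 1.92], [-2.96, 2.96]. Speed limits (rad/s): [2.39, 2.39, 3.14, 3.14, 3.14, 3.14, 3.14].

## Interface

Orientations are given as a rotation vector (axis times angle).
In Python, from bench import r gives the robot as it stands. The module is installed in compiled form; this text tells all that it offers.
- The arm moves only by the tool arm_command, never from a script. Its argument "rows" is a list of rows, each an object of numbers: "fingers": the opening, from -1 (shut) to 1 (fully open); "x", "y", "z": the shift along the tool's x, y, z in m; "ax", "ay", "az": the turn, a rotation vector about the tool's x, y, z in degrees. In form: [{"fingers": .., "x": .., "y": .., "z": .., "ax": .., "ay": .., "az": ..}, ...]. A call has 1 to 10 rows; each row shifts and turns the commanded pose from where the row before left it, along the tool's axes as they then stand; what a row does not reach is not made up. A row lasts 1/12 s, in which the tool goes at most 41.7 mm and 7.16 degrees, less where a joint would pass 70% of its speed; a pose out of reach is approached as far as the arm can. A call is refused whole if a number of a shift passes 0.0417 or a number of a turn 7.16, either way. A call with a gripper value outside its range is refused whole. The fingers move at their own pace and stop on an object; "grip_force" is the grip in N (left out, the last holds). Time passes only in rows, so rows that do not move let the fingers close. It gives the time, the measured TCP pose, the force, the opening and the grip force at its end, in the units of the state.
- r.get_obs(): the state, without advancing time (a new reading comes with each control period).
- r.grab_frame(name): name is "scene" or "top" or "wrist"; returns a dict with "frame" (400x640x3 uint8, red, green, blue), "depth" (400x640 float32, m along the optical axis (not along the pixel's ray), 0 where there is no reading), "K" (3x3 intrinsics, pixels), "distortion" ([k1, k2, p1, p2, k3] as OpenCV has them; the pictures are not rectified), "world_from_camera" (4x4, takes a point from camera to world coordinates). Camera axes: x right, y down, z forward; pixel columns grow to the right and rows downward; lengths in m; the calibration is good to about 2 mm. A picture is of the moment at which its call begins.
- r.hand_in(): hands the job in; it is judged then, once.
The state is a dict: "clock": time; "joints": joint angles; "qvel": joint speeds; "tau": joint torques, N m; "tcp_pos": TCP position; "orientation": TCP orientation; "contact_force": force on the tool from outside, world axes, zero at the start; "moment": the same for the moment, N m; "grip_width": finger opening in m; "gripper_force": force on a finger pad.
Only numpy, scipy, OpenCV 4.12 (cv2) and the standard library are available. Lean on these libraries where they do the work, as an engineer would, in place of code of your own. Each camera call takes 0.05 s, during which the arm holds its last target. There are 200 camera calls.

## Working session

There is one attempt and no reset: what is moved stays moved. The work goes in short steps, Python scripts to look and compute and a tool call to move; the robot and the scene stay as the last step left them, time stands still between calls to the robot, and variables do not carry over. Pictures are saved under pics/ and viewed, at most 11 in all, crops included, and the job is handed in when it is done.

Besides the shell and the picture viewer there is one more tool, called after ">>>" as name([rows], argument=value, ...), one row to a line, values as JSON. arm_command: Moves the arm, as the interface text tells. Its arguments: {"type":"object","properties":{"rows":{"type":"array"},"grip_force":{"type":"number"}},"required":["rows"]}

```bash
mkdir -p pics; cat > h.py <<'E'
import numpy as np, cv2
from scipy.spatial.transform import Rotation as R
from bench import r
def grab(n):
    f=r.grab_frame(n); return f
def save(f,name): cv2.imwrite('pics/'+name,cv2.cvtColor(f['frame'],cv2.COLOR_RGB2BGR))
def ray(f,uv):
    p=cv2.undistortPoints(np.array(uv,float).reshape(-1,1,2),f['K'],np.array(f['distortion'])).reshape(-1,2)
    T=np.array(f['world_from_camera']); d=np.c_[p,np.ones(len(p))]@T[:3,:3].T
    return T[:3,3],d
def onplane(f,uv,z):
    o,d=ray(f,uv); return o+d*((z-o[2])/d[:,2:3])
def bydepth(f,uv):
    o,d=ray(f,uv); uv=np.array(uv,int).reshape(-1,2); return o+d*f['depth'][uv[:,1],uv[:,0]][:,None]
E
python3 - <<'E'
from h import *
import pickle
a=grab('scene');b=grab('top');save(a,'s0.png');save(b,'t0.png')
pickle.dump((a,b),open('f0.pkl','wb'))
o=r.get_obs();print(o); 
for f in(a,b):print(f['K'],f['world_from_camera'])
E
```

```text
{'clock': 0.1, 'joints': array([ 1.06688973,  0.47773336,  0.02233296,  1.55638345, -0.0115033 ,
        1.10927408, -0.08311501]), 'qvel': array([-0.00117371, -0.00020652,  0.00051195, -0.00214849, -0.00044994,
       -0.00018376,  0.00128143]), 'tau': array([ 4.60896015e-03, -5.97766757e+01,  1.61389444e+00, -2.81957531e+01,
        1.28729522e-02,  4.96356006e-03, -2.56807277e-05]), 'tcp_pos': array([ 0.26004742, -0.62234086,  0.249399  ]), 'orientation': array([-3.07868834e+00, -6.17382488e-01,  6.91205049e-04]), 'contact_force': array([-0.12989113, -0.06804902, -0.64764868]), 'moment': array([-0.00167565,  0.06362838, -0.01744485]), 'gripper_force': 0.0, 'grip_width': 0.08545781540806438}
[[412.33117653   0.         313.86402184]
 [  0.         412.33117653 201.17955718]
 [  0.           0.           1.        ]] [[-0.73714091 -0.44691355  0.5068447  -0.01657695]
 [-0.67567599  0.49772522 -0.54381207  0.62315257]
 [-0.0092324  -0.74332892 -0.66886237  0.91957463]
 [ 0.          0.          0.          1.        ]]
[[470.15228525   0.         321.00872039]
 [  0.         470.15228525 198.1901391 ]
 [  0.           0.           1.        ]] [[ 1.96869168e-02 -9.75489756e-01  2.19162410e-01  2.14522415e-01]
 [-9.99795572e-01 -2.02183522e-02 -1.82071182e-04 -5.15118350e-02]
 [ 4.60871135e-03 -2.19114022e-01 -9.75688375e-01  1.74378478e+00]
 [ 0.00000000e+00  0.00000000e+00  0.00000000e+00  1.00000000e+00]]
```

View pics/s0.png

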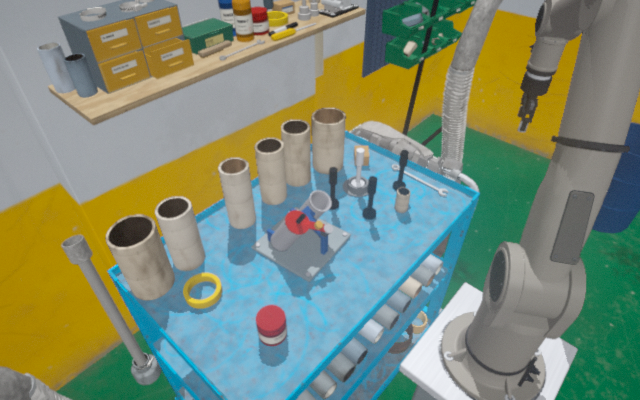

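View pics/t0.png

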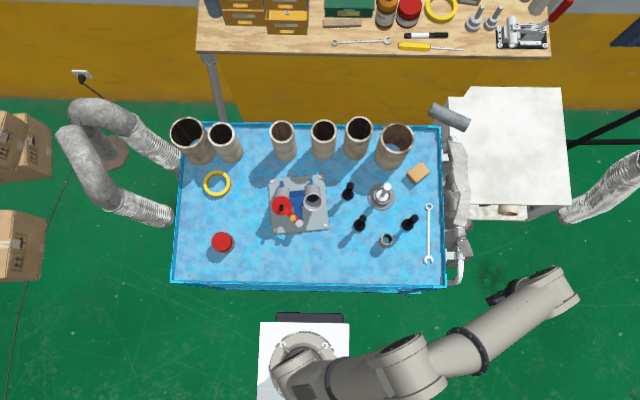

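In the top view, the only small beige sleeve is at (387,240). The six tall beige tubes at (187..395,140) are too big. The tamper shapes are aluminium in the dock at (382,195) and black at (348,192), (360,224) and (409,222); I want the aluminium one. The flap at (282,206) is over the left tube, so the right tube at (312,198) is open. I'll check these in a close crop.

```bash
python3 - <<'E'
from h import *
import pickle
a,b=pickle.load(open('f0.pkl','rb'))
c=cv2.cvtColor(b['frame'],cv2.COLOR_RGB2BGR)[160:260,255:455]
cv2.imwrite('pics/c0.png',cv2.resize(c,None,fx=4,fy=4,interpolation=cv2.INTER_CUBIC))
f=b
for n,uv in dict(sleeve=(387,240),tamper=(382,195),tube=(312,198)).items():
    u,v=uv; print(n,np.round(bydepth(f,[(u+i,v+j) for j in(-4,0,4) for i in(-4,0,4)]),3).tolist())
# grey base plate mask from depth/heights
vv,uu=np.mgrid[165:240,260:335]; uv=np.c_[uu.ravel(),vv.ravel()]
p=bydepth(f,uv); m=(p[:,2]>.006)&(p[:,2]<.02)
hsv=cv2.cvtColor(f['frame'],cv2.COLOR_RGB2HSV)[uv[:,1],uv[:,0]]
m2=m&(hsv[:,1]<60)
print(m.sum(),m2.sum())
q=p[m2][:,:2].astype(np.float32)
print(cv2.minAreaRect(q), q.min(0),q.max(0))
E
```

```text
sleeve [[0.456, -0.276, 0.073], [0.463, -0.298, 0.024], [0.456, -0.304, 0.077], [0.451, -0.286, 0.001], [0.451, -0.3, 0.004], [0.446, -0.309, 0.042], [0.428, -0.277, 0.064], [0.427, -0.29, 0.074], [0.438, -0.316, -0.004]]
tamper [[0.638, -0.268, 0.005], [0.613, -0.269, 0.108], [0.606, -0.279, 0.138], [0.618, -0.266, 0.024], [0.613, -0.278, 0.045], [0.619, -0.296, 0.02], [0.602, -0.265, 0.024], [0.603, -0.281, 0.021], [0.605, -0.297, 0.016]]
tube [[0.588, -0.006, 0.145], [0.585, -0.02, 0.159], [0.584, -0.034, 0.162], [0.59, -0.004, 0.07], [0.59, -0.019, 0.072], [0.591, -0.034, 0.069], [0.573, -0.005, 0.08], [0.576, -0.019, 0.07], [0.577, -0.034, 0.067]]
1767 1490
((0.5823426842689514, 0.03498229384422302), (0.21477802097797394, 0.21285314857959747), 6.547235488891602) [ 0.46730855 -0.08009041] [0.69974273 0.14767632]
```

View pics/c0.png

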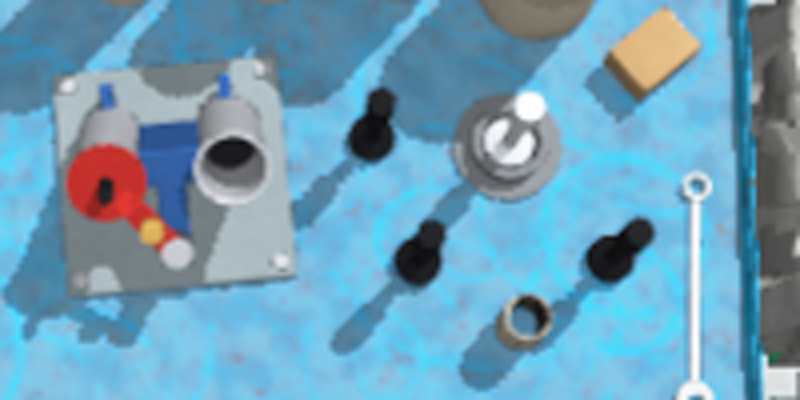

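The crop confirms the choices. The sleeve rim is at about (386.5,240), the aluminium tamper's top at (387.5,186) in the dock at (381,196), and the open right mouth at (312.5,202). The flap is on the left tube.

```bash
cat >> h.py <<'E'
def delta(target,tilt=None):
    o=r.get_obs(); Q=R.from_rotvec(o['orientation']).as_matrix()
    return Q.T@(np.array(target)-o['tcp_pos'])
E
python3 - <<'E'
from h import *
import pickle
a,b=pickle.load(open('f0.pkl','rb'))
c=lambda x,y:(255+x/4-.4,160+y/4-.4)
print('sleeve',onplane(b,c(526,316),.075),'low',onplane(b,c(520,330),.03))
print('tampertop',onplane(b,c(530,105),.156),'dockrim',onplane(b,c(508,143),.024),'flange',onplane(b,c(505,148),.004))
print('blackR top',onplane(b,c(638,234),.145),'base',onplane(b,c(608,262),.01))
print('blackL top',onplane(b,c(431,235),.145),'base',onplane(b,c(417,262),.01))
print('blackM top',onplane(b,c(381,102),.145),'base',onplane(b,c(370,141),.01))
print('mouth',onplane(b,c(231,164),.145))
print('corners',onplane(b,[c(55,90),c(72,297),c(296,280),c(275,62)],.012))
print('flaphandle', onplane(b,c(106,190),.17))
s=cv2.cvtColor(a['frame'],cv2.COLOR_RGB2HSV)
# point cloud around sleeve & tamper from both
for f,box,n in((b,(375,400,225,255),'top'),(a,(390,415,180,215),'scene')):
    vv,uu=np.mgrid[box[2]:box[3],box[0]:box[1]];p=bydepth(f,np.c_[uu.ravel(),vv.ravel()])
    m=(p[:,2]>.06)&(p[:,2]<.085)&(abs(p[:,0]-.45)<.06)&(abs(p[:,1]+.28)<.05);print(n,m.sum(),cv2.minAreaRect(p[m,:2].astype(np.float32)))
w=grab('wrist');print(np.round(np.linalg.inv(np.r_[np.c_[R.from_rotvec(r.get_obs()['orientation']).as_matrix(),r.get_obs()['tcp_pos']],[[0,0,0,1]]])@w['world_from_camera'],3),w['K'][0,0])
E
```

```text
sleeve [[ 0.44642214 -0.28695743  0.075     ]] low [[ 0.43968513 -0.28767581  0.03      ]]
tampertop [[ 0.61997393 -0.2810201   0.156     ]] dockrim [[ 0.61646715 -0.27906178  0.024     ]] flange [[ 0.61621101 -0.27882142  0.004     ]]
blackR top [[ 0.50989181 -0.3744175   0.145     ]] base [[ 0.50771677 -0.3731048   0.01      ]]
blackL top [[ 0.5052837  -0.19591458  0.145     ]] base [[ 0.50399086 -0.19505326  0.01      ]]
blackM top [[ 0.62279476 -0.15203121  0.145     ]] base [[ 0.61897721 -0.15034847  0.01      ]]
mouth [[ 0.56442639 -0.02184499  0.145     ]]
corners [[ 0.66204093  0.14950416  0.012     ]
 [ 0.46429416  0.12497798  0.012     ]
 [ 0.48440175 -0.08241964  0.012     ]
 [ 0.69402287 -0.05899176  0.012     ]]
flaphandle [[0.53403709 0.08380524 0.17      ]]
top 54 ((0.4452574849128723, -0.290377676486969), (0.03993012756109238, 0.04315241426229477), 45.18518829345703)
scene 111 ((0.4480917453765869, -0.28600773215293884), (0.04062170162796974, 0.04921330139040947), 34.8352165222168)
[[ 0.002 -0.962 -0.273  0.068]
 [ 1.     0.002 -0.     0.001]
 [ 0.001 -0.273  0.962 -0.124]
 [ 0.     0.     0.     1.   ]] 296.2862032244465
```

>>> arm_command([
  {"fingers": 1,"x": 0.03,"y": -0.024,"z": 0.004},
  {"x": 0.03,"y": -0.024,"z": 0.004},
  {"x": 0.03,"y": -0.024,"z": 0.004},
  {"x": 0.03,"y": -0.024,"z": 0.004},
  {"x": 0.03,"y": -0.024,"z": 0.004},
  {"x": 0.03,"y": -0.024,"z": 0.004},
  {"x": 0.03,"y": -0.024,"z": 0.004},
  {"x": 0.03,"y": -0.024,"z": 0.004},
  {"x": 0.03,"y": -0.024,"z": 0.004},
  {"x": 0.03,"y": -0.024,"z": 0.004},
])

```text
validation failed for argument at $.ro...
```

>>> arm_command([
  {"az": 5.4},
  {"az": 5.4},
  {"az": 5.3},
  {},
  {},
])

```text
validation failed for argument at $.ro...
```

```bash
python3 - <<'E'
from h import *
w=grab('wrist');save(w,'w1.png');o=r.get_obs();print(o['tcp_pos'],np.round(R.from_rotvec(o['orientation']).as_matrix(),3),o['joints'],o['clock'],o['contact_force'])
vv,uu=np.mgrid[0:400:2,0:640:2];uv=np.c_[uu.ravel(),vv.ravel()];p=bydepth(w,uv)
m=(p[:,2]>.066)&(p[:,2]<.082)&(abs(p[:,0]-.447)<.045)&(abs(p[:,1]+.287)<.045)
q=p[m];print(m.sum(),cv2.minEnclosingCircle(q[:,:2].astype(np.float32)),cv2.minAreaRect(q[:,:2].astype(np.float32)),uv[m].mean(0))
print('delta',delta([.447,-.287,.12]))
E
```

```text
[ 0.26010517 -0.62252799  0.24967867] [[ 0.923  0.386 -0.001]
 [ 0.386 -0.923  0.001]
 [-0.    -0.001 -1.   ]] [ 1.06688057  0.47755329  0.02240393  1.5560105  -0.01150197  1.10929537
 -0.08310224] 0.2 [-0.09155303 -0.68513753 -0.31056024]
0 ((0.0, 0.0), 0.0) ((0.0, 0.0), (0.0, 0.0), 0.0) [nan nan]
delta [ 0.3018157  -0.23738955  0.12991825]<stdin>:5: RuntimeWarning: Mean of empty slice.
  ret = um.true_divide(
```

View pics/w1.png

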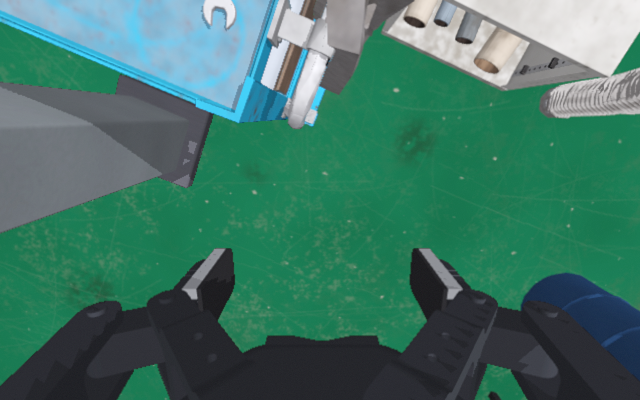

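The wrist view shows only floor, because the move was refused: every row needs all seven keys. I'll resend it in full.

>>> arm_command([
  {"fingers": 1,"x": 0.03,"y": -0.024,"z": 0.004,"ax": 0,"ay": 0,"az": 0},
  {"fingers": 1,"x": 0.03,"y": -0.024,"z": 0.004,"ax": 0,"ay": 0,"az": 0},
  {"fingers": 1,"x": 0.03,"y": -0.024,"z": 0.004,"ax": 0,"ay": 0,"az": 0},
  {"fingers": 1,"x": 0.03,"y": -0.024,"z": 0.004,"ax": 0,"ay": 0,"az": 0},
  {"fingers": 1,"x": 0.03,"y": -0.024,"z": 0.004,"ax": 0,"ay": 0,"az": 0},
  {"fingers": 1,"x": 0.03,"y": -0.024,"z": 0.004,"ax": 0,"ay": 0,"az": 0},
  {"fingers": 1,"x": 0.03,"y": -0.024,"z": 0.004,"ax": 0,"ay": 0,"az": 0},
  {"fingers": 1,"x": 0.03,"y": -0.024,"z": 0.004,"ax": 0,"ay": 0,"az": 0},
  {"fingers": 1,"x": 0.03,"y": -0.024,"z": 0.004,"ax": 0,"ay": 0,"az": 0},
  {"fingers": 1,"x": 0.03,"y": -0.024,"z": 0.004,"ax": 0,"ay": 0,"az": 0},
])

```text
clock: 1.03
tcp_pos: [0.445, -0.284, 0.2102]
orientation: [3.08, 0.617, 0.0]
contact_force: [0.7, -0.5, 1.3]
grip_width: 0.0854
gripper_force: 0.0
```

>>> arm_command([
  {"fingers": 1,"x": 0,"y": 0,"z": 0,"ax": 0,"ay": 0,"az": 5.4},
  {"fingers": 1,"x": 0,"y": 0,"z": 0,"ax": 0,"ay": 0,"az": 5.4},
  {"fingers": 1,"x": 0,"y": 0,"z": 0,"ax": 0,"ay": 0,"az": 5.4},
  {"fingers": 1,"x": 0,"y": 0,"z": 0,"ax": 0,"ay": 0,"az": 0},
  {"fingers": 1,"x": 0,"y": 0,"z": 0,"ax": 0,"ay": 0,"az": 0},
])

```text
clock: 1.45
tcp_pos: [0.4445, -0.2857, 0.2103]
orientation: [3.136, 0.182, -0.0]
contact_force: [-0.3, 0.5, -0.1]
grip_width: 0.086
gripper_force: 0.0
```

```bash
python3 - <<'E'
from h import *
w=grab('wrist');save(w,'w2.png');o=r.get_obs();print(o['tcp_pos'],np.round(R.from_rotvec(o['orientation']).as_matrix(),3),o['joints'],o['clock'],o['contact_force'])
vv,uu=np.mgrid[0:400:2,0:640:2];uv=np.c_[uu.ravel(),vv.ravel()];p=bydepth(w,uv)
m=(p[:,2]>.066)&(p[:,2]<.082)&(abs(p[:,0]-.447)<.045)&(abs(p[:,1]+.287)<.045)
q=p[m];print(m.sum(),cv2.minEnclosingCircle(q[:,:2].astype(np.float32)),cv2.minAreaRect(q[:,:2].astype(np.float32)),uv[m].mean(0))
print('delta',delta([.447,-.287,.12]))
E
```

```text
[ 0.44445561 -0.28575164  0.21028563] [[ 0.993  0.116 -0.   ]
 [ 0.116 -0.993 -0.   ]
 [-0.     0.    -1.   ]] [ 0.52331015  0.28515074 -0.08359531  1.94210506  0.0297078   0.91555275
 -1.03001849] 1.5 [-0.17175402  0.15782823  0.11313856]
180 ((0.4458405375480652, -0.2892332971096039), 0.02213265560567379) ((0.44536295533180237, -0.2898215055465698), (0.042620088905096054, 0.041904665529727936), 8.474597930908203) [325.31111111 193.1       ]
delta [0.00239072 0.00153198 0.09028546]
```

View pics/w2.png

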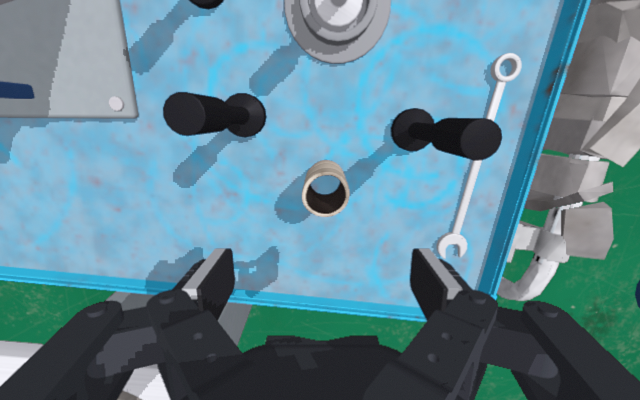

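The sleeve is centred between the jaws at pixel (325,193), and both black rods clear the fingers. I'll descend and grip it.

>>> arm_command([
  {"fingers": 1,"x": 0.001,"y": 0.003,"z": 0.03,"ax": 0,"ay": 0,"az": 0},
  {"fingers": 1,"x": 0,"y": 0,"z": 0.03,"ax": 0,"ay": 0,"az": 0},
  {"fingers": 1,"x": 0,"y": 0,"z": 0.03,"ax": 0,"ay": 0,"az": 0},
  {"fingers": 1,"x": 0,"y": 0,"z": 0.03,"ax": 0,"ay": 0,"az": 0},
  {"fingers": 1,"x": 0,"y": 0,"z": 0.028,"ax": 0,"ay": 0,"az": 0},
  {"fingers": 1,"x": 0,"y": 0,"z": 0,"ax": 0,"ay": 0,"az": 0},
  {"fingers": -1,"x": 0,"y": 0,"z": 0,"ax": 0,"ay": 0,"az": 0},
  {"fingers": -1,"x": 0,"y": 0,"z": 0,"ax": 0,"ay": 0,"az": 0},
  {"fingers": -1,"x": 0,"y": 0,"z": 0,"ax": 0,"ay": 0,"az": 0},
  {"fingers": -1,"x": 0,"y": 0,"z": 0,"ax": 0,"ay": 0,"az": 0},
], grip_force=30)

```text
clock: 2.33
tcp_pos: [0.4472, -0.2894, 0.0643]
orientation: [3.135, 0.178, 0.005]
contact_force: [0.1, 0.3, 4.6]
grip_width: 0.0427
gripper_force: 31.4
```

>>> arm_command([
  {"fingers": -1,"x": 0,"y": 0,"z": 0,"ax": 0,"ay": 0,"az": 0},
  {"fingers": -1,"x": 0,"y": 0,"z": 0,"ax": 0,"ay": 0,"az": 0},
  {"fingers": -1,"x": 0,"y": 0,"z": 0,"ax": 0,"ay": 0,"az": 0},
  {"fingers": -1,"x": 0,"y": 0,"z": 0,"ax": 0,"ay": 0,"az": 0},
])

```text
clock: 2.67
tcp_pos: [0.4472, -0.2893, 0.0642]
orientation: [3.135, 0.178, 0.005]
contact_force: [-0.5, 0.2, 8.2]
grip_width: 0.043
gripper_force: 31.7
```

>>> arm_command([
  {"fingers": -1,"x": 0,"y": 0,"z": -0.02,"ax": 0,"ay": 0,"az": 0},
  {"fingers": -1,"x": 0,"y": 0,"z": -0.036,"ax": 0,"ay": 0,"az": 0},
  {"fingers": -1,"x": 0,"y": 0,"z": -0.036,"ax": 0,"ay": 0,"az": 0},
  {"fingers": -1,"x": 0,"y": 0,"z": -0.036,"ax": 0,"ay": 0,"az": 0},
  {"fingers": -1,"x": 0,"y": 0,"z": -0.036,"ax": 0,"ay": 0,"az": 0},
  {"fingers": -1,"x": 0,"y": 0,"z": -0.036,"ax": 0,"ay": 0,"az": 0},
  {"fingers": -1,"x": 0,"y": 0,"z": 0,"ax": 0,"ay": 0,"az": 0},
])

```text
clock: 3.25
tcp_pos: [0.4492, -0.2904, 0.2706]
orientation: [3.13, 0.177, 0.018]
contact_force: [2.3, -1.0, -1.3]
grip_width: 0.0431
gripper_force: 31.1
```

>>> arm_command([
  {"fingers": -1,"x": 0.012,"y": -0.036,"z": 0,"ax": 0,"ay": 0,"az": 0},
  {"fingers": -1,"x": 0.012,"y": -0.036,"z": 0,"ax": 0,"ay": 0,"az": 0},
  {"fingers": -1,"x": 0.012,"y": -0.036,"z": 0,"ax": 0,"ay": 0,"az": 0},
  {"fingers": -1,"x": 0.012,"y": -0.036,"z": 0,"ax": 0,"ay": 0,"az": 0},
  {"fingers": -1,"x": 0.012,"y": -0.036,"z": 0,"ax": 0,"ay": 0,"az": 0},
  {"fingers": -1,"x": 0.012,"y": -0.036,"z": 0,"ax": 0,"ay": 0,"az": 0},
  {"fingers": -1,"x": 0.012,"y": -0.036,"z": 0,"ax": 0,"ay": 0,"az": 0},
  {"fingers": -1,"x": 0,"y": 0,"z": 0,"ax": 0,"ay": 0,"az": 0},
])

```text
clock: 3.92
tcp_pos: [0.5021, -0.0199, 0.2632]
orientation: [-3.132, -0.195, -0.005]
contact_force: [-0.1, 0.0, -0.2]
grip_width: 0.0427
gripper_force: 31.1
```

>>> arm_command([
  {"fingers": -1,"x": 0,"y": 0,"z": 0,"ax": 0,"ay": 5,"az": 0},
  {"fingers": -1,"x": 0,"y": 0,"z": 0,"ax": 0,"ay": 5,"az": 0},
  {"fingers": -1,"x": 0,"y": 0,"z": 0,"ax": 0,"ay": 5,"az": 0},
  {"fingers": -1,"x": 0,"y": 0,"z": 0,"ax": 0,"ay": 5,"az": 0},
  {"fingers": -1,"x": 0,"y": 0,"z": 0,"ax": 0,"ay": 5,"az": 0},
  {"fingers": -1,"x": 0,"y": 0,"z": 0,"ax": 0,"ay": 5,"az": 0},
  {"fingers": -1,"x": 0,"y": 0,"z": 0,"ax": 0,"ay": 0,"az": 0},
  {"fingers": -1,"x": 0,"y": 0,"z": 0,"ax": 0,"ay": 0,"az": 0},
])

```text
clock: 4.58
tcp_pos: [0.4997, -0.0291, 0.2622]
orientation: [-3.004, -0.169, -0.801]
contact_force: [-1.1, 0.4, -0.2]
grip_width: 0.043
gripper_force: 31.1
```

```bash
python3 - <<'E'
from h import *
import pickle
w=grab('wrist');save(w,'w3.png');pickle.dump(w,open('w3.pkl','wb'));o=r.get_obs();print(o['tcp_pos'],np.round(R.from_rotvec(o['orientation']).as_matrix(),3),o['joints'],o['clock'],o['grip_width'])
E
```

```text
[ 0.50110899 -0.02881781  0.26294981] [[ 0.861  0.113  0.496]
 [ 0.098 -0.994  0.056]
 [ 0.499  0.    -0.867]] [ 0.23799568 -0.02147388 -0.27718988  2.27665465 -0.11648127  0.36645618
 -1.40072404] 4.6333 0.042682780068044476
```

View pics/w3.png

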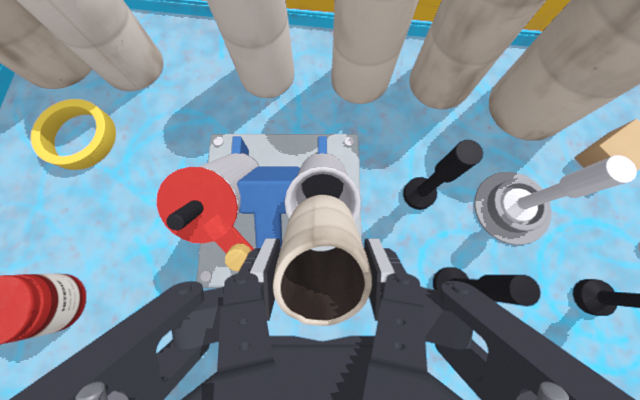

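The sleeve is held level with the tilted tool and its bore is at (322,285). Behind it the right mouth is at about (322,185). The flap is at (197,205), clear of the sleeve. I'll fit the rim from depth.

```bash
python3 - <<'E'
from h import *
import pickle
w=pickle.load(open('w3.pkl','rb'))
c,s=np.cos(np.radians(6.5)),np.sin(np.radians(6.5))
Y=np.array([[c,-s,0],[s,c,0],[0,0,1]]);u=Y@[-.5,0,.866];e1=Y@[.866,0,.5];e2=Y@[0,1,0]
M=np.array([.561,-.0225,.145])
vv,uu=np.mgrid[140:230,275:370];uv=np.c_[uu.ravel(),vv.ravel()];p=bydepth(w,uv)-M
P=np.c_[p@e1,p@e2,p@u]
m=(np.hypot(P[:,0],P[:,1])<.045)&(abs(P[:,2])<.02)
print(np.histogram(P[m,2],np.arange(-.02,.021,.0025)))
n=m&(P[:,2]>-.004)&(P[:,2]<.005)
print(n.sum(),P[n].min(0),P[n].max(0))
# circle fit
from scipy.optimize import least_squares
q=P[n][:,:2]; f=least_squares(lambda a:np.hypot(q[:,0]-a[0],q[:,1]-a[1])-a[2],[0,0,.03],loss='soft_l1',f_scale=.002);print(f.x,f.cost, uv[n].min(0),uv[n].max(0))
print('M est',M+e1*f.x[0]+e2*f.x[1])
# by rim plane rays: silhouette left/right
o,d=ray(w,[(286,190),(358,190),(322,153)]);X=o+d*(((M-o)@u)/(d@u))[:,None]-M;print(X@np.c_[e1,e2])
# flap red plate for yaw check
h=cv2.cvtColor(w['frame'],cv2.COLOR_RGB2HSV);
k=((h[...,0]<6)|(h[...,0]>174))&(h[...,1]>150)&(h[...,2]>90);k[:,:150]=0;k[250:]=0;k[:,250:]=0
vv,uu=np.nonzero(k);p=bydepth(w,np.c_[uu,vv])-M;Q=np.c_[p@e1,p@e2,p@u];print('flap',np.median(Q,0),np.percentile(Q,[1,99],axis=0))
E
```

```text
(array([342,  28,   8,  11,  37,  95, 108, 142, 659,  32,   0,   0,   0,
         0,   0,   0]), array([-2.00000000e-02, -1.75000000e-02, -1.50000000e-02, -1.25000000e-02,
       -1.00000000e-02, -7.50000000e-03, -5.00000000e-03, -2.50000000e-03,
       -1.04083409e-17,  2.50000000e-03,  5.00000000e-03,  7.50000000e-03,
        1.00000000e-02,  1.25000000e-02,  1.50000000e-02,  1.75000000e-02,
        2.00000000e-02]))
906 [-0.01864954 -0.03460214 -0.00399261] [0.03187271 0.03225883 0.00325195]
[-0.00158476 -0.00112041  0.03066637] 0.0011456390456967532 [285 166] [359 221]
M est [ 0.55976326 -0.02376856  0.14420762]
[[ 0.0102313   0.03097517]
 [ 0.01026779 -0.03330654]
 [ 0.04309765 -0.00114564]]
flap [0.00090665 0.10195628 0.00966209] [[-0.03886169  0.07053397  0.00782899]
 [ 0.03079935  0.13998858  0.01749483]]
```

>>> arm_command([
  {"fingers": -1,"x": -0.007,"y": 0.0016,"z": 0.02,"ax": 0,"ay": 0,"az": 0},
  {"fingers": -1,"x": 0,"y": 0,"z": 0.02,"ax": 0,"ay": 0,"az": 0},
  {"fingers": -1,"x": 0,"y": 0,"z": 0.02,"ax": 0,"ay": 0,"az": 0},
  {"fingers": -1,"x": 0,"y": 0,"z": 0,"ax": 0,"ay": 0,"az": 0},
  {"fingers": -1,"x": 0,"y": 0,"z": 0.006,"ax": 0,"ay": 0,"az": 0},
  {"fingers": -1,"x": 0,"y": 0,"z": 0.006,"ax": 0,"ay": 0,"az": 0},
  {"fingers": -1,"x": 0,"y": 0,"z": 0.006,"ax": 0,"ay": 0,"az": 0},
  {"fingers": -1,"x": 0,"y": 0,"z": 0,"ax": 0,"ay": 0,"az": 0},
])

```text
clock: 5.3
tcp_pos: [0.5343, -0.0265, 0.191]
orientation: [-3.002, -0.17, -0.804]
contact_force: [-0.6, 0.6, -0.6]
grip_width: 0.0428
gripper_force: 31.1
```

>>> arm_command([
  {"fingers": -1,"x": 0,"y": 0,"z": 0.007,"ax": 0,"ay": 0,"az": 0},
  {"fingers": -1,"x": 0,"y": 0,"z": 0.007,"ax": 0,"ay": 0,"az": 0},
  {"fingers": -1,"x": 0,"y": 0,"z": 0.007,"ax": 0,"ay": 0,"az": 0},
  {"fingers": -1,"x": 0,"y": 0,"z": 0.005,"ax": 0,"ay": 0,"az": 0},
  {"fingers": -1,"x": 0,"y": 0,"z": 0,"ax": 0,"ay": 0,"az": 0},
])

```text
clock: 5.72
tcp_pos: [0.5441, -0.0262, 0.1706]
orientation: [-3.006, -0.17, -0.799]
contact_force: [0.1, 1.0, -2.3]
grip_width: 0.043
gripper_force: 31.1
```

>>> arm_command([
  {"fingers": 0.5,"x": 0,"y": 0,"z": 0,"ax": 0,"ay": 0,"az": 0},
  {"fingers": 0.5,"x": 0,"y": 0,"z": 0,"ax": 0,"ay": 0,"az": 0},
  {"fingers": 0.5,"x": 0,"y": 0,"z": 0,"ax": 0,"ay": 0,"az": 0},
  {"fingers": 0.5,"x": 0,"y": 0,"z": -0.02,"ax": 0,"ay": 0,"az": 0},
  {"fingers": 0.5,"x": 0,"y": 0,"z": -0.03,"ax": 0,"ay": 0,"az": 0},
  {"fingers": 0.5,"x": 0,"y": 0,"z": -0.03,"ax": 0,"ay": 0,"az": 0},
  {"fingers": 0.5,"x": 0,"y": 0,"z": -0.03,"ax": 0,"ay": 0,"az": 0},
  {"fingers": 0.5,"x": 0,"y": 0,"z": 0,"ax": 0,"ay": 0,"az": 0},
  {"fingers": 0.5,"x": 0,"y": 0,"z": 0,"ax": 0,"ay": 0,"az": 0},
])

```text
clock: 6.47
tcp_pos: [0.5043, -0.0353, 0.2439]
orientation: [-3.009, -0.157, -0.807]
contact_force: [0.1, -0.8, -0.7]
grip_width: 0.0635
gripper_force: 0.0
```

```bash
python3 - <<'E'
from h import *
import pickle
w=grab('wrist');save(w,'w4.png');pickle.dump(w,open('w4.pkl','wb'));o=r.get_obs();print(o['tcp_pos'],np.round(R.from_rotvec(o['orientation']).as_matrix(),3),o['joints'],o['clock'],o['grip_width'])
c,s=np.cos(np.radians(6.5)),np.sin(np.radians(6.5))
Y=np.array([[c,-s,0],[s,c,0],[0,0,1]]);u=Y@[-.5,0,.866];e1=Y@[.866,0,.5];e2=Y@[0,1,0]
M=np.array([.560,-.0237,.144])
vv,uu=np.mgrid[0:399:2,0:639:2];uv=np.c_[uu.ravel(),vv.ravel()];p=bydepth(w,uv)-M
P=np.c_[p@e1,p@e2,p@u];m=(np.hypot(P[:,0],P[:,1])<.026)&(P[:,2]<.03)
print(np.histogram(P[m,2],np.arange(-.1,.031,.005)))
h=cv2.cvtColor(w['frame'],cv2.COLOR_RGB2HSV)[uv[:,1],uv[:,0]]
k=m&(P[:,2]>-.02)&(P[:,2]<.015)&(h[:,1]>40);print(k.sum(),np.median(P[k],0))
# dock / tamper
p=p+M; k=(abs(p[:,0]-.617)<.06)&(abs(p[:,1]+.28)<.06)
t=k&(p[:,2]>.145);q=p[t];print('tampertop',t.sum(),q.min(0) if t.any() else 0,q.max(0) if t.any() else 0)
t=k&(abs(p[:,2]-.024)<.005);q=p[t];print('rim',t.sum(),(cv2.minEnclosingCircle(q[:,:2].astype(np.float32))) if t.any() else 0)
E
```

```text
[ 0.50424555 -0.03428548  0.2431515 ] [[ 0.861  0.105  0.497]
 [ 0.093 -0.994  0.049]
 [ 0.499  0.004 -0.866]] [ 1.00977477  0.08704652 -1.05274543  2.25819174  0.11796316  0.32009498
 -1.58737769] 6.5167 0.06406377578851896
(array([  0,   1,   1,   1,  23,  91,  15,  19,  14,  24,  30,  24,  30,
        37,  30,  32,  34,  47,  50, 124,  56,   0,   0,   0,   0,   0]), array([-1.00000000e-01, -9.50000000e-02, -9.00000000e-02, -8.50000000e-02,
       -8.00000000e-02, -7.50000000e-02, -7.00000000e-02, -6.50000000e-02,
       -6.00000000e-02, -5.50000000e-02, -5.00000000e-02, -4.50000000e-02,
       -4.00000000e-02, -3.50000000e-02, -3.00000000e-02, -2.50000000e-02,
       -2.00000000e-02, -1.50000000e-02, -1.00000000e-02, -5.00000000e-03,
        8.32667268e-17,  5.00000000e-03,  1.00000000e-02,  1.50000000e-02,
        2.00000000e-02,  2.50000000e-02,  3.00000000e-02]))
94 [-0.01900579  0.00110922 -0.00958088]
tampertop 234 [ 0.60470491 -0.28733244  0.14503954] [ 0.62969151 -0.26781337  0.15812584]
rim 454 ((0.6165965795516968, -0.2811676561832428), 0.03615487739443779)
```

View pics/w4.png

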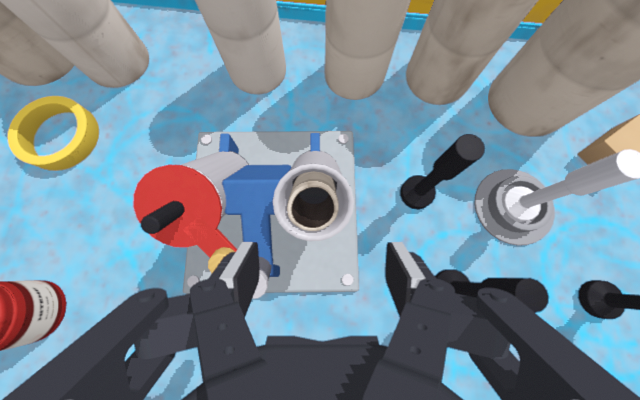

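The sleeve sits in the right tube with its rim at about (315,205), flush with the mouth. The flap is untouched at (180,205), and the aluminium tamper's dock is at (518,205). I'll untilt and go to the tamper.

>>> arm_command([
  {"fingers": 0.5,"x": 0,"y": 0,"z": 0,"ax": 0,"ay": -5,"az": 0},
  {"fingers": 0.5,"x": 0,"y": 0,"z": 0,"ax": 0,"ay": -5,"az": 0},
  {"fingers": 0.5,"x": 0,"y": 0,"z": 0,"ax": 0,"ay": -5,"az": 0},
  {"fingers": 0.5,"x": 0,"y": 0,"z": 0,"ax": 0,"ay": -5,"az": 0},
  {"fingers": 0.5,"x": 0,"y": 0,"z": 0,"ax": 0,"ay": -5,"az": 0},
  {"fingers": 0.5,"x": 0,"y": 0,"z": 0,"ax": 0,"ay": -5,"az": 0},
  {"fingers": 0.5,"x": 0,"y": 0,"z": 0,"ax": 0,"ay": 0,"az": 0},
])

```text
clock: 7.1
tcp_pos: [0.5068, -0.0313, 0.2415]
orientation: [3.135, 0.174, -0.008]
contact_force: [0.5, -0.2, 1.2]
grip_width: 0.064
gripper_force: 0.0
```

>>> arm_command([
  {"fingers": 0.5,"x": 0.0107,"y": 0.032,"z": 0,"ax": 0,"ay": 0,"az": 0},
  {"fingers": 0.5,"x": 0.0107,"y": 0.032,"z": 0,"ax": 0,"ay": 0,"az": 0},
  {"fingers": 0.5,"x": 0.0107,"y": 0.032,"z": 0,"ax": 0,"ay": 0,"az": 0},
  {"fingers": 0.5,"x": 0.0107,"y": 0.032,"z": 0,"ax": 0,"ay": 0,"az": 0},
  {"fingers": 0.5,"x": 0.0107,"y": 0.032,"z": 0,"ax": 0,"ay": 0,"az": 0},
  {"fingers": 0.5,"x": 0.0107,"y": 0.032,"z": 0,"ax": 0,"ay": 0,"az": 0},
  {"fingers": 0.5,"x": 0.0107,"y": 0.032,"z": 0,"ax": 0,"ay": 0,"az": 0},
  {"fingers": 0.5,"x": 0.0107,"y": 0.032,"z": 0,"ax": 0,"ay": 0,"az": 0},
  {"fingers": 0.5,"x": 0,"y": 0,"z": 0,"ax": 0,"ay": 0,"az": 0},
  {"fingers": 0.5,"x": 0,"y": 0,"z": 0,"ax": 0,"ay": 0,"az": 0},
])

```text
clock: 7.93
tcp_pos: [0.6172, -0.2794, 0.2411]
orientation: [3.133, 0.166, -0.004]
contact_force: [0.5, 0.8, 0.2]
grip_width: 0.0644
gripper_force: 0.0
```

```bash
python3 - <<'E'
from h import *
w=grab('wrist');o=r.get_obs();print(o['tcp_pos'],np.round(R.from_rotvec(o['orientation']).as_matrix(),3),o['joints'],o['clock'])
vv,uu=np.mgrid[0:399,0:639];uv=np.c_[uu.ravel(),vv.ravel()];p=bydepth(w,uv)
k=(abs(p[:,0]-.617)<.06)&(abs(p[:,1]+.28)<.06)
for a,b in((.152,.165),(.1,.15),(.018,.029),(-.002,.01)):
    t=k&(p[:,2]>a)&(p[:,2]<b);q=p[t][:,:2].astype(np.float32);print(a,t.sum(),cv2.minEnclosingCircle(q) if len(q) else 0, uv[t].mean(0) if len(q) else 0)
print(delta([.617,-.28,.131]))
E
```

```text
[ 0.61708096 -0.2773499   0.2416818 ] [[ 0.994  0.109 -0.002]
 [ 0.109 -0.994 -0.003]
 [-0.003  0.003 -1.   ]] [ 0.85189546  0.60891625 -0.79162109  1.51757592  0.45439093  1.20740562
 -1.47580376] 7.9833
0.152 909 ((0.6175355911254883, -0.2820171117782593), 0.013068375177681446) [322.51045105 210.68646865]
0.1 362 ((0.6206949949264526, -0.2811138927936554), 0.012520900927484035) [321.96961326 189.41712707]
0.018 1665 ((0.6173311471939087, -0.28166645765304565), 0.03589776158332825) [321.603003   169.97597598]
-0.002 6158 ((0.6172086000442505, -0.28016144037246704), 0.08420488238334656) [319.43829165 164.23546606]
[-6.58818402e-05  2.29436983e-03  1.10689752e-01]
```

>>> arm_command([
  {"fingers": 0.5,"x": 0,"y": 0.0045,"z": 0.027,"ax": 0,"ay": 0,"az": 0},
  {"fingers": 0.5,"x": 0,"y": 0,"z": 0.027,"ax": 0,"ay": 0,"az": 0},
  {"fingers": 0.5,"x": 0,"y": 0,"z": 0.027,"ax": 0,"ay": 0,"az": 0},
  {"fingers": 0.5,"x": 0,"y": 0,"z": 0.025,"ax": 0,"ay": 0,"az": 0},
  {"fingers": 0.5,"x": 0,"y": 0,"z": 0,"ax": 0,"ay": 0,"az": 0},
  {"fingers": -1,"x": 0,"y": 0,"z": 0,"ax": 0,"ay": 0,"az": 0},
  {"fingers": -1,"x": 0,"y": 0,"z": 0,"ax": 0,"ay": 0,"az": 0},
  {"fingers": -1,"x": 0,"y": 0,"z": 0,"ax": 0,"ay": 0,"az": 0},
  {"fingers": -1,"x": 0,"y": 0,"z": 0,"ax": 0,"ay": 0,"az": 0},
  {"fingers": -1,"x": 0,"y": 0,"z": 0,"ax": 0,"ay": 0,"az": 0},
], grip_force=70)

```text
clock: 8.82
tcp_pos: [0.6187, -0.2827, 0.1399]
orientation: [3.134, 0.17, 0.004]
contact_force: [0.1, 1.8, 7.0]
grip_width: 0.0245
gripper_force: 69.7
```

>>> arm_command([
  {"fingers": -1,"x": 0,"y": 0,"z": 0,"ax": 0,"ay": 0,"az": 0},
  {"fingers": -1,"x": 0,"y": 0,"z": 0,"ax": 0,"ay": 0,"az": 0},
  {"fingers": -1,"x": 0,"y": 0,"z": 0,"ax": 0,"ay": 0,"az": 0},
])

```text
clock: 9.07
tcp_pos: [0.6187, -0.2827, 0.1399]
orientation: [3.134, 0.169, 0.004]
contact_force: [0.5, 2.2, 6.2]
grip_width: 0.0241
gripper_force: 69.7
```

>>> arm_command([
  {"fingers": -1,"x": 0,"y": 0,"z": -0.015,"ax": 0,"ay": 0,"az": 0},
  {"fingers": -1,"x": 0,"y": 0,"z": -0.025,"ax": 0,"ay": 0,"az": 0},
  {"fingers": -1,"x": 0,"y": 0,"z": -0.033,"ax": 0,"ay": 0,"az": 0},
  {"fingers": -1,"x": 0,"y": 0,"z": -0.033,"ax": 0,"ay": 0,"az": 0},
  {"fingers": -1,"x": 0,"y": 0,"z": -0.033,"ax": 0,"ay": 0,"az": 0},
  {"fingers": -1,"x": 0,"y": 0,"z": -0.033,"ax": 0,"ay": 0,"az": 0},
  {"fingers": -1,"x": 0,"y": 0,"z": 0,"ax": 0,"ay": 0,"az": 0},
])

```text
clock: 9.65
tcp_pos: [0.6201, -0.2831, 0.3187]
orientation: [3.13, 0.168, 0.015]
contact_force: [2.0, -0.5, -1.0]
grip_width: 0.0242
gripper_force: 69.0
```

```bash
python3 - <<'E'
from h import *
from scipy.optimize import least_squares
o=r.get_obs();print(o['tcp_pos'],o['joints'],o['contact_force'],o['grip_width'])
T=(.497,.055,-.866);D=(0,0,-1)
d=[((.2601,-.6225,.2497),D,1.556),((.4445,-.2858,.2103),D,1.942),((.501,-.0288,.263),T,2.2767),((.5042,-.0343,.2432),(.497,.049,-.866),2.258),((.6171,-.2773,.2417),D,1.5176),(o['tcp_pos'],D,o['joints'][3])]
def g(a,p,z): w=np.array(p)-a[0]*np.array(z)-[0,0,a[1]]; return w@w
f=least_squares(lambda a:[g(a,p,z)-a[2]-a[3]*np.cos(q) for p,z,q in d],[.25,.4,.3,.3],x_scale=.1);a=f.x;print(a,f.fun)
c,s=np.cos(np.radians(6.5)),np.sin(np.radians(6.5))
M=np.array([.560,-.0237,.144]);
for t in(30,25,20,15):
  for S in(.10,.13,.15,.164,.18):
    tt=np.radians(t);z=np.array([np.sin(tt)*c,np.sin(tt)*s,-np.cos(tt)]);u=np.array([-.5*c,-.5*s,.866])
    C=(g(a,M+S*u,z)-a[2])/a[3];print(t,S,np.round(np.arccos(np.clip(C,-1,1)),3))
E
```

```text
[ 0.62014236 -0.28309852  0.31866518] [ 0.86687898  0.55442343 -0.81716579  1.42253593  0.4123476   1.32791124
 -1.4333502 ] [ 2.01199554 -0.53571156 -1.02195026] 0.02422031192715875
[0.24736808 0.26494468 0.48950651 0.47123214] [ 0.01256077 -0.00216879  0.0059793  -0.00600752 -0.00662351 -0.00374026]
30 0.1 2.275
30 0.13 2.278
30 0.15 2.278
30 0.164 2.276
30 0.18 2.273
25 0.1 2.224
25 0.13 2.228
25 0.15 2.227
25 0.164 2.226
25 0.18 2.222
20 0.1 2.173
20 0.13 2.177
20 0.15 2.177
20 0.164 2.175
20 0.18 2.172
15 0.1 2.122
15 0.13 2.126
15 0.15 2.126
15 0.164 2.125
15 0.18 2.123
```

>>> arm_command([
  {"fingers": -1,"x": -0.0152,"y": -0.033,"z": 0.001,"ax": 0,"ay": 0,"az": 0},
  {"fingers": -1,"x": -0.0152,"y": -0.033,"z": 0.001,"ax": 0,"ay": 0,"az": 0},
  {"fingers": -1,"x": -0.0152,"y": -0.033,"z": 0.001,"ax": 0,"ay": 0,"az": 0},
  {"fingers": -1,"x": -0.0152,"y": -0.033,"z": 0.001,"ax": 0,"ay": 0,"az": 0},
  {"fingers": -1,"x": -0.0152,"y": -0.033,"z": 0.003,"ax": 0,"ay": 0,"az": 0},
  {"fingers": -1,"x": -0.0152,"y": -0.033,"z": 0.004,"ax": 0,"ay": 0,"az": 0},
  {"fingers": -1,"x": -0.0152,"y": -0.033,"z": 0.004,"ax": 0,"ay": 0,"az": 0},
  {"fingers": -1,"x": -0.0152,"y": -0.033,"z": 0.004,"ax": 0,"ay": 0,"az": 0},
  {"fingers": -1,"x": 0,"y": 0,"z": 0,"ax": 0,"ay": 0,"az": 0},
  {"fingers": -1,"x": 0,"y": 0,"z": 0,"ax": 0,"ay": 0,"az": 0},
])

```text
clock: 10.48
tcp_pos: [0.4669, -0.032, 0.2905]
orientation: [3.132, 0.175, -0.002]
contact_force: [1.1, -0.7, -1.5]
grip_width: 0.0243
gripper_force: 69.3
```

>>> arm_command([
  {"fingers": -1,"x": 0,"y": 0,"z": 0,"ax": 0,"ay": 5,"az": 0},
  {"fingers": -1,"x": 0,"y": 0,"z": 0,"ax": 0,"ay": 5,"az": 0},
  {"fingers": -1,"x": 0,"y": 0,"z": 0,"ax": 0,"ay": 5,"az": 0},
  {"fingers": -1,"x": 0,"y": 0,"z": 0,"ax": 0,"ay": 5,"az": 0},
  {"fingers": -1,"x": 0,"y": 0,"z": 0,"ax": 0,"ay": 5,"az": 0},
  {"fingers": -1,"x": 0,"y": 0,"z": 0,"ax": 0,"ay": 5,"az": 0},
  {"fingers": -1,"x": 0,"y": 0,"z": 0,"ax": 0,"ay": 0,"az": 0},
  {"fingers": -1,"x": 0,"y": 0,"z": 0,"ax": 0,"ay": 0,"az": 0},
  {"fingers": -1,"x": 0,"y": 0,"z": 0,"ax": 0,"ay": 0,"az": 0},
])

```text
clock: 11.23
tcp_pos: [0.469, -0.0336, 0.2909]
orientation: [-3.007, -0.164, -0.802]
contact_force: [1.0, -0.2, -1.2]
grip_width: 0.0244
gripper_force: 69.4
```

```bash
cat >> h.py <<'E'
c_,s_=np.cos(np.radians(6.5)),np.sin(np.radians(6.5))
Y=np.array([[c_,-s_,0],[s_,c_,0],[0,0,1]]);u=Y@[-.5,0,.866];e1=Y@[.866,0,.5];e2=Y@[0,1,0]
M=np.array([.560,-.0237,.144])
E
python3 - <<'E'
from h import *
o=r.get_obs();Q=R.from_rotvec(o['orientation']).as_matrix()
print(o['tcp_pos'],np.round(Q,3),o['joints'],o['clock'])
f=lambda p:np.round([(p-M)@e1,(p-M)@e2,(p-M)@u],4)
print('tcp',f(o['tcp_pos']),'foot',f(o['tcp_pos']+.134*Q[:,2]),'axis in frame',np.round([Q[:,2]@e1,Q[:,2]@e2,Q[:,2]@u],3))
w=grab('wrist');save(w,'w5.png')
# look at tamper + mouth
vv,uu=np.mgrid[0:399,0:639];uv=np.c_[uu.ravel(),vv.ravel()];p=bydepth(w,uv)-M;P=np.c_[p@e1,p@e2,p@u]
for a,b in((.01,.07),(.07,.13),(.13,.19)):
    k=(abs(P[:,0])<.05)&(abs(P[:,1])<.045)&(P[:,2]>a)&(P[:,2]<b);print(a,b,k.sum(),P[k].min(0),P[k].max(0))
k=(np.hypot(P[:,0],P[:,1])<.04)&(abs(P[:,2])<.004);print(k.sum(),P[k].min(0),P[k].max(0))
E
```

```text
[ 0.46898484 -0.03360141  0.2908872 ] [[ 0.862  0.108  0.495]
 [ 0.095 -0.994  0.051]
 [ 0.498  0.003 -0.867]] [ 1.00356833 -0.13194362 -0.92136969  2.26119815 -0.41445817  0.47504709
 -1.07955942] 11.2333
tcp [-0.0058  0.0005  0.173 ] foot [-0.0062 -0.0002  0.039 ] axis in frame [-0.003 -0.005 -1.   ]
0.01 0.07 1574 [-0.02550559 -0.02229615  0.04199111] [0.01520041 0.02159972 0.06963825]
0.07 0.13 439 [-0.00678963 -0.00826588  0.0702518 ] [0.00170025 0.00785101 0.12463745]
0.13 0.19 4372 [-0.01878053 -0.02651123  0.13590571] [0.00697426 0.02492312 0.18999996]
1007 [-0.02044863 -0.03362568 -0.00396378] [0.03318018 0.0337984  0.00352137]
```

View pics/w5.png

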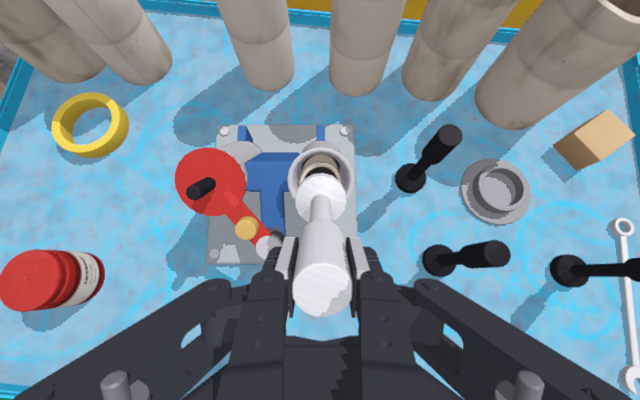

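The tamper is held along the tube axis, with its foot at (322,185) just above the mouth and the sleeve rim visible behind it at (320,165). It needs a 5 mm shift in +x before going in.

>>> arm_command([
  {"fingers": -1,"x": 0.005,"y": 0,"z": 0.01,"ax": 0,"ay": 0,"az": 0},
  {"fingers": -1,"x": 0,"y": 0,"z": 0.01,"ax": 0,"ay": 0,"az": 0},
  {"fingers": -1,"x": 0,"y": 0,"z": 0.008,"ax": 0,"ay": 0,"az": 0},
  {"fingers": -1,"x": 0,"y": 0,"z": 0.004,"ax": 0,"ay": 0,"az": 0},
  {"fingers": -1,"x": 0,"y": 0,"z": 0.004,"ax": 0,"ay": 0,"az": 0},
  {"fingers": -1,"x": 0,"y": 0,"z": 0.004,"ax": 0,"ay": 0,"az": 0},
  {"fingers": -1,"x": 0,"y": 0,"z": 0.003,"ax": 0,"ay": 0,"az": 0},
  {"fingers": -1,"x": 0,"y": 0,"z": 0,"ax": 0,"ay": 0,"az": 0},
], grip_force=100)

```text
clock: 11.95
tcp_pos: [0.4953, -0.0305, 0.2558]
orientation: [-3.004, -0.164, -0.803]
contact_force: [-0.5, -0.3, -0.0]
grip_width: 0.0238
gripper_force: 98.6
```

```bash
cat > st.py <<'E'
from h import *
o=r.get_obs();Q=R.from_rotvec(o['orientation']).as_matrix()
f=lambda p:np.round([(p-M)@e1,(p-M)@e2,(p-M)@u],4)
F=o['contact_force'];print('tcp',f(o['tcp_pos']),'foot',f(o['tcp_pos']+.134*Q[:,2]),'axis',np.round([Q[:,2]@e1,Q[:,2]@e2],3),'F',np.round([F@e1,F@e2,F@u],1),'mom',o['moment'].round(2),o['grip_width'],o['clock'],o['joints'].round(2))
E
python3 st.py
```

```text
tcp [-0.0004  0.0006  0.1294] foot [-0.0005  0.0002 -0.0046] axis [-0.001 -0.003] F [-0.5 -0.2  0.2] mom [-0.06  0.76  0.  ] 0.023793334082357752 11.95 [ 1.03  0.03 -1.05  2.26 -0.07  0.35 -1.41]
```

>>> arm_command([
  {"fingers": -1,"x": 0,"y": 0,"z": 0.003,"ax": 0,"ay": 0,"az": 0},
  {"fingers": -1,"x": 0,"y": 0,"z": 0.003,"ax": 0,"ay": 0,"az": 0},
  {"fingers": -1,"x": 0,"y": 0,"z": 0.003,"ax": 0,"ay": 0,"az": 0},
  {"fingers": -1,"x": 0,"y": 0,"z": 0.003,"ax": 0,"ay": 0,"az": 0},
  {"fingers": -1,"x": 0,"y": 0,"z": 0.003,"ax": 0,"ay": 0,"az": 0},
  {"fingers": -1,"x": 0,"y": 0,"z": 0,"ax": 0,"ay": 0,"az": 0},
])

```text
clock: 12.45
tcp_pos: [0.5025, -0.0297, 0.2429]
orientation: [-3.005, -0.164, -0.804]
contact_force: [-1.6, 0.2, 0.8]
grip_width: 0.0242
gripper_force: 98.8
```

```bash
python3 st.py
```

```text
tcp [-0.0007  0.0005  0.1145] foot [-0.0008  0.     -0.0195] axis [-0.001 -0.004] F [-1.   0.4  1.5] mom [0.03 0.69 0.03] 0.024150722560193568 12.45 [ 0.97  0.08 -1.01  2.26  0.09  0.32 -1.57]
```

```bash
python3 - <<'E'
from h import *
o=r.get_obs();Q=R.from_rotvec(o['orientation']).as_matrix()
w=grab('wrist');save(w,'w6.png')
vv,uu=np.mgrid[0:399,0:639];uv=np.c_[uu.ravel(),vv.ravel()];p=bydepth(w,uv);L=(p-o['tcp_pos'])@Q
k=(abs(L[:,0])<.02)&(abs(L[:,1])<.010)&(L[:,2]<0)&(L[:,2]>-.05);print(k.sum(),np.percentile(L[k],[1,10,50,90],axis=0).round(4))
im=cv2.cvtColor(w['frame'],cv2.COLOR_RGB2BGR)[110:330,200:450];cv2.imwrite('pics/c6.png',cv2.resize(im,None,fx=2.5,fy=2.5))
E
```

```text
3050 [[-0.0119 -0.0098 -0.0187]
 [-0.0081 -0.0074 -0.018 ]
 [ 0.0039  0.0003 -0.0171]
 [ 0.0115  0.0078 -0.0073]]
```

View pics/c6.png

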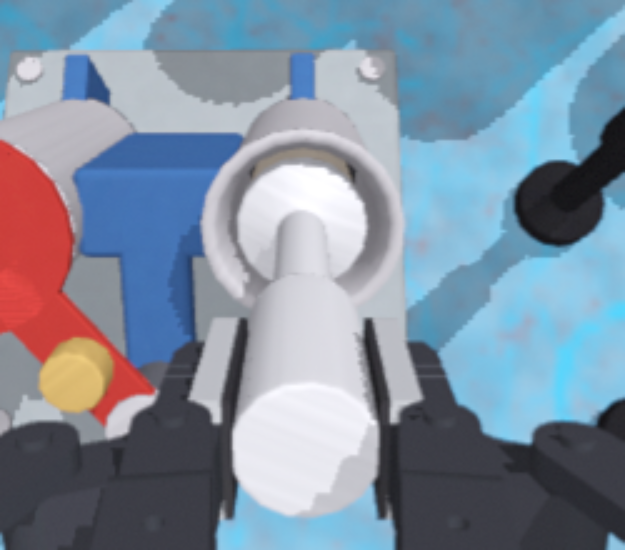

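The tamper hasn't slipped. Its foot is in the bore at about (322,200) of the full frame, with the sleeve rim just behind it, so I'll keep pressing.

>>> arm_command([
  {"fingers": -1,"x": 0,"y": 0,"z": 0.003,"ax": 0,"ay": 0,"az": 0},
  {"fingers": -1,"x": 0,"y": 0,"z": 0.003,"ax": 0,"ay": 0,"az": 0},
  {"fingers": -1,"x": 0,"y": 0,"z": 0.003,"ax": 0,"ay": 0,"az": 0},
  {"fingers": -1,"x": 0,"y": 0,"z": 0,"ax": 0,"ay": 0,"az": 0},
])

```text
clock: 12.83
tcp_pos: [0.5065, -0.0294, 0.235]
orientation: [-3.006, -0.163, -0.805]
contact_force: [-0.7, 0.6, 1.3]
grip_width: 0.0241
gripper_force: 98.9
```

>>> arm_command([
  {"fingers": -1,"x": 0,"y": 0,"z": 0.002,"ax": 0,"ay": 0,"az": 0},
  {"fingers": -1,"x": 0,"y": 0,"z": 0.002,"ax": 0,"ay": 0,"az": 0},
  {"fingers": -1,"x": 0,"y": 0,"z": 0,"ax": 0,"ay": 0,"az": 0},
])

```text
clock: 13.08
tcp_pos: [0.5082, -0.0293, 0.2313]
orientation: [-3.006, -0.163, -0.805]
contact_force: [-2.1, 0.1, 2.7]
grip_width: 0.0238
gripper_force: 98.9
```

```bash
python3 st.py
```

```text
tcp [-0.0015  0.0003  0.1016] foot [-0.0016 -0.0004 -0.0324] axis [-0.001 -0.005] F [-0.4  0.4  3.3] mom [0.09 0.27 0.05] 0.023773301147124153 13.0833 [ 0.89  0.11 -0.96  2.27  0.21  0.29 -1.69]
```

>>> arm_command([
  {"fingers": -1,"x": 0,"y": 0,"z": 0.003,"ax": 0,"ay": 0,"az": 0},
  {"fingers": -1,"x": 0,"y": 0,"z": 0.003,"ax": 0,"ay": 0,"az": 0},
  {"fingers": -1,"x": 0,"y": 0,"z": 0,"ax": 0,"ay": 0,"az": 0},
  {"fingers": -1,"x": 0,"y": 0,"z": 0,"ax": 0,"ay": 0,"az": 0},
])

```text
clock: 13.42
tcp_pos: [0.5118, -0.029, 0.2277]
orientation: [-3.007, -0.164, -0.808]
contact_force: [-18.5, -1.1, 28.1]
grip_width: 0.0238
gripper_force: 102.4
```

```bash
python3 st.py
```

```text
tcp [-0.0002  0.0002  0.0967] foot [-0.     -0.0007 -0.0373] axis [ 0.001 -0.007] F [-2.   1.  33.6] mom [0.4  1.03 0.3 ] 0.023844440306333963 13.4167 [ 0.85  0.12 -0.93  2.27  0.25  0.28 -1.73]
```

>>> arm_command([
  {"fingers": -1,"x": 0,"y": 0,"z": 0.002,"ax": 0,"ay": 0,"az": 0},
  {"fingers": -1,"x": 0,"y": 0,"z": 0.001,"ax": 0,"ay": 0,"az": 0},
  {"fingers": -1,"x": 0,"y": 0,"z": 0,"ax": 0,"ay": 0,"az": 0},
  {"fingers": -1,"x": 0,"y": 0,"z": 0,"ax": 0,"ay": 0,"az": 0},
])

```text
clock: 13.75
tcp_pos: [0.5148, -0.0288, 0.2282]
orientation: [-3.009, -0.165, -0.816]
contact_force: [-49.2, -1.2, 74.2]
grip_width: 0.0237
gripper_force: 109.6
```

```bash
python3 st.py
```

```text
tcp [0.0027 0.     0.0957] foot [ 0.0034 -0.0014 -0.0383] axis [ 0.005 -0.011] F [-5.4  4.3 88.7] mom [0.96 2.29 0.72] 0.02367997673829067 13.75 [ 0.83  0.12 -0.91  2.27  0.28  0.28 -1.76]
```

It has bottomed out: 89 N with no further travel. I'll withdraw.

>>> arm_command([
  {"fingers": -1,"x": 0,"y": 0,"z": -0.006,"ax": 0,"ay": 0,"az": 0},
  {"fingers": -1,"x": 0,"y": 0,"z": -0.008,"ax": 0,"ay": 0,"az": 0},
  {"fingers": -1,"x": 0,"y": 0,"z": -0.012,"ax": 0,"ay": 0,"az": 0},
  {"fingers": -1,"x": 0,"y": 0,"z": -0.012,"ax": 0,"ay": 0,"az": 0},
  {"fingers": -1,"x": 0,"y": 0,"z": -0.015,"ax": 0,"ay": 0,"az": 0},
  {"fingers": -1,"x": 0,"y": 0,"z": -0.02,"ax": 0,"ay": 0,"az": 0},
  {"fingers": -1,"x": 0,"y": 0,"z": -0.02,"ax": 0,"ay": 0,"az": 0},
  {"fingers": -1,"x": 0,"y": 0,"z": 0,"ax": 0,"ay": 0,"az": 0},
])

```text
clock: 14.42
tcp_pos: [0.4656, -0.0345, 0.306]
orientation: [-3.009, -0.162, -0.808]
contact_force: [0.4, -0.0, -2.8]
grip_width: 0.0239
gripper_force: 98.5
```

```bash
python3 st.py; python3 - <<'E'
from h import *
o=r.get_obs();Q=R.from_rotvec(o['orientation']).as_matrix();print(o['tcp_pos'])
w=grab('wrist');t=grab('top')
for f,n in((w,'w'),(t,'t')):
  vv,uu=np.mgrid[0:399,0:639];uv=np.c_[uu.ravel(),vv.ravel()];p=bydepth(f,uv)-M;P=np.c_[p@e1,p@e2,p@u];m=(np.hypot(P[:,0],P[:,1])<.026)&(P[:,2]<.01)&(P[:,2]>-.12)
  print(n,np.histogram(P[m,2],np.arange(-.12,.011,.01))[0])
p=bydepth(w,uv);L=(p-o['tcp_pos'])@Q
k=(abs(L[:,0])<.02)&(abs(L[:,1])<.010)&(L[:,2]<0)&(L[:,2]>-.05);print('top of tamper',np.percentile(L[k],[10,50],axis=0).round(4))
k=(abs(L[:,0])<.04)&(abs(L[:,1])<.03)&(L[:,2]>.11)&(L[:,2]<.125);print('foot',L[k].min(0),L[k].max(0))
E
```

```text
tcp [-0.0012 -0.      0.1878] foot [-0.0012 -0.0012  0.0538] axis [ 0.001 -0.009] F [-1.1 -0.1 -2.7] mom [-0.09  0.72 -0.04] 0.02386945937013552 14.4167 [ 1.1  -0.19 -0.97  2.25 -0.51  0.53 -0.99]
[ 0.4656488  -0.03447031  0.30599124]
w [ 24 201  12  20  25  42  39  60 198  17  14  41   0]
t [ 8 14 10  7  7  4  6 11 20  2  2  3  0]
top of tamper [[-0.008  -0.0074 -0.018 ]
 [ 0.004   0.0003 -0.0171]]
foot [-0.01979002 -0.02179108  0.11005587] [0.02099784 0.02202676 0.1247822 ]
```

>>> arm_command([
  {"fingers": -1,"x": 0,"y": 0,"z": 0,"ax": 0,"ay": -5,"az": 0},
  {"fingers": -1,"x": 0,"y": 0,"z": 0,"ax": 0,"ay": -5,"az": 0},
  {"fingers": -1,"x": 0,"y": 0,"z": 0,"ax": 0,"ay": -5,"az": 0},
  {"fingers": -1,"x": 0,"y": 0,"z": 0,"ax": 0,"ay": -5,"az": 0},
  {"fingers": -1,"x": 0,"y": 0,"z": 0,"ax": 0,"ay": -5,"az": 0},
  {"fingers": -1,"x": 0,"y": 0,"z": 0,"ax": 0,"ay": -5,"az": 0},
  {"fingers": -1,"x": 0,"y": 0,"z": 0,"ax": 0,"ay": 0,"az": 0},
])

```text
clock: 15.1
tcp_pos: [0.4682, -0.0327, 0.3019]
orientation: [-3.133, -0.172, 0.008]
contact_force: [0.4, -0.6, -2.1]
grip_width: 0.0238
gripper_force: 98.7
```

>>> arm_command([
  {"fingers": -1,"x": 0.0156,"y": 0.033,"z": -0.005,"ax": 0,"ay": 0,"az": 0},
  {"fingers": -1,"x": 0.0156,"y": 0.033,"z": -0.005,"ax": 0,"ay": 0,"az": 0},
  {"fingers": -1,"x": 0.0156,"y": 0.033,"z": -0.005,"ax": 0,"ay": 0,"az": 0},
  {"fingers": -1,"x": 0.0156,"y": 0.033,"z": 0,"ax": 0,"ay": 0,"az": 0},
  {"fingers": -1,"x": 0.0156,"y": 0.033,"z": 0,"ax": 0,"ay": 0,"az": 0},
  {"fingers": -1,"x": 0.0156,"y": 0.033,"z": 0,"ax": 0,"ay": 0,"az": 0},
  {"fingers": -1,"x": 0.0156,"y": 0.033,"z": 0,"ax": 0,"ay": 0,"az": 0},
  {"fingers": -1,"x": 0.0156,"y": 0.033,"z": 0,"ax": 0,"ay": 0,"az": 0},
  {"fingers": -1,"x": 0,"y": 0,"z": 0,"ax": 0,"ay": 0,"az": 0},
  {"fingers": -1,"x": 0,"y": 0,"z": 0,"ax": 0,"ay": 0,"az": 0},
])

```text
clock: 15.93
tcp_pos: [0.6186, -0.2852, 0.3168]
orientation: [3.137, 0.163, -0.001]
contact_force: [-0.2, 1.2, -2.4]
grip_width: 0.0237
gripper_force: 98.8
```

```bash
python3 - <<'E'
from h import *
o=r.get_obs();Q=R.from_rotvec(o['orientation']).as_matrix();print(o['tcp_pos'],Q.round(3),o['joints'].round(2))
print('foot',o['tcp_pos']+.134*Q[:,2],'delta tool',delta([.6187,-.2827,.1399]))
w=grab('wrist');vv,uu=np.mgrid[0:399,0:639];uv=np.c_[uu.ravel(),vv.ravel()];p=bydepth(w,uv)
k=(abs(p[:,0]-.617)<.05)&(abs(p[:,1]+.28)<.05)&(abs(p[:,2]-.024)<.004);print(k.sum(),cv2.minEnclosingCircle(p[k][:,:2].astype(np.float32)))
L=(p-o['tcp_pos'])@Q;k=(abs(L[:,0])<.04)&(abs(L[:,1])<.03)&(L[:,2]>.112)&(L[:,2]<.125);print('foot',L[k].min(0),L[k].max(0))
E
```

```text
[ 0.61860567 -0.28519184  0.31684666] [[ 0.995  0.104 -0.   ]
 [ 0.104 -0.995 -0.   ]
 [-0.     0.    -1.   ]] [ 0.97  0.63 -1.01  1.41  0.53  1.39 -1.52]
foot [ 0.6185503  -0.28524179  0.18284668] delta tool [ 0.00043232 -0.00252655  0.17694567]
573 ((0.6173905730247498, -0.28147152066230774), 0.03590391203761101)
foot [-0.02043422 -0.02168138  0.11201329] [0.02077605 0.02227173 0.12489981]
```

>>> arm_command([
  {"fingers": -1,"x": -0.0008,"y": -0.0035,"z": 0.03,"ax": 0,"ay": 0,"az": 0},
  {"fingers": -1,"x": 0,"y": 0,"z": 0.03,"ax": 0,"ay": 0,"az": 0},
  {"fingers": -1,"x": 0,"y": 0,"z": 0.03,"ax": 0,"ay": 0,"az": 0},
  {"fingers": -1,"x": 0,"y": 0,"z": 0.03,"ax": 0,"ay": 0,"az": 0},
  {"fingers": -1,"x": 0,"y": 0,"z": 0.02,"ax": 0,"ay": 0,"az": 0},
  {"fingers": -1,"x": 0,"y": 0,"z": 0.01,"ax": 0,"ay": 0,"az": 0},
  {"fingers": -1,"x": 0,"y": 0,"z": 0.007,"ax": 0,"ay": 0,"az": 0},
  {"fingers": -1,"x": 0,"y": 0,"z": 0.007,"ax": 0,"ay": 0,"az": 0},
  {"fingers": -1,"x": 0,"y": 0,"z": 0.007,"ax": 0,"ay": 0,"az": 0},
  {"fingers": -1,"x": 0,"y": 0,"z": 0,"ax": 0,"ay": 0,"az": 0},
])

```text
clock: 16.82
tcp_pos: [0.6169, -0.2796, 0.1479]
orientation: [3.134, 0.169, -0.002]
contact_force: [0.1, -1.4, -1.7]
grip_width: 0.0242
gripper_force: 98.9
```

```bash
python3 - <<'E'
from h import *
o=r.get_obs();print(o['tcp_pos'],o['contact_force'],R.from_rotvec(o['orientation']).as_matrix()[:,2],o['moment'])
E
```

```text
[ 0.61689184 -0.27963654  0.14792866] [ 0.13407061 -1.35141919 -1.71069052] [-0.0012373  -0.00267709 -0.99999565] [0.02015576 0.06210362 0.02389255]
```

>>> arm_command([
  {"fingers": -1,"x": 0,"y": 0.002,"z": 0.003,"ax": 0,"ay": 0,"az": 0},
  {"fingers": -1,"x": 0,"y": 0,"z": 0.002,"ax": 0,"ay": 0,"az": 0},
  {"fingers": -1,"x": 0,"y": 0,"z": 0.002,"ax": 0,"ay": 0,"az": 0},
  {"fingers": -1,"x": 0,"y": 0,"z": 0.001,"ax": 0,"ay": 0,"az": 0},
  {"fingers": -1,"x": 0,"y": 0,"z": 0,"ax": 0,"ay": 0,"az": 0},
])

```text
clock: 17.23
tcp_pos: [0.6172, -0.2818, 0.1402]
orientation: [3.134, 0.169, -0.002]
contact_force: [0.7, 0.7, -2.4]
grip_width: 0.0235
gripper_force: 98.9
```

>>> arm_command([
  {"fingers": -1,"x": 0,"y": 0,"z": 0.001,"ax": 0,"ay": 0,"az": 0},
  {"fingers": -1,"x": 0,"y": 0,"z": 0.0005,"ax": 0,"ay": 0,"az": 0},
  {"fingers": -1,"x": 0,"y": 0,"z": 0,"ax": 0,"ay": 0,"az": 0},
])

```text
clock: 17.48
tcp_pos: [0.6177, -0.2817, 0.14]
orientation: [3.134, 0.169, -0.001]
contact_force: [-2.3, 0.8, 5.3]
grip_width: 0.0238
gripper_force: 99.7
```

>>> arm_command([
  {"fingers": 0.3,"x": 0,"y": 0,"z": 0,"ax": 0,"ay": 0,"az": 0},
  {"fingers": 0.3,"x": 0,"y": 0,"z": 0,"ax": 0,"ay": 0,"az": 0},
  {"fingers": 0.3,"x": 0,"y": 0,"z": 0,"ax": 0,"ay": 0,"az": 0},
  {"fingers": 0.3,"x": 0,"y": 0,"z": -0.02,"ax": 0,"ay": 0,"az": 0},
  {"fingers": 0.3,"x": 0,"y": 0,"z": -0.03,"ax": 0,"ay": 0,"az": 0},
  {"fingers": 0.3,"x": 0,"y": 0,"z": -0.03,"ax": 0,"ay": 0,"az": 0},
  {"fingers": 0.3,"x": 0,"y": 0,"z": -0.03,"ax": 0,"ay": 0,"az": 0},
  {"fingers": 0.3,"x": 0,"y": 0,"z": -0.02,"ax": 0,"ay": 0,"az": 0},
  {"fingers": 0.3,"x": 0,"y": 0,"z": 0,"ax": 0,"ay": 0,"az": 0},
  {"fingers": 0.3,"x": 0,"y": 0,"z": 0,"ax": 0,"ay": 0,"az": 0},
], grip_force=40)

```text
clock: 18.32
tcp_pos: [0.618, -0.2814, 0.2701]
orientation: [3.133, 0.169, 0.001]
contact_force: [-0.9, 0.4, -0.4]
grip_width: 0.0557
gripper_force: 0.0
```

```bash
python3 - <<'E'
from h import *
w=grab('wrist');o=r.get_obs();print(o['tcp_pos'],R.from_rotvec(o['orientation']).as_matrix().round(3),o['clock'])
vv,uu=np.mgrid[0:399,0:639];uv=np.c_[uu.ravel(),vv.ravel()];p=bydepth(w,uv)
k=(abs(p[:,0]-.617)<.06)&(abs(p[:,1]+.28)<.06)
for a,b in((.15,.162),(.018,.029)):
    t=k&(p[:,2]>a)&(p[:,2]<b);q=p[t];print(a,t.sum(),cv2.minEnclosingCircle(q[:,:2].astype(np.float32)) if len(q) else 0, np.median(q[:,2]))
# flap geometry in mag frame
h0=.070
Ax=M-h0*e1+.055*e2
Hd=lambda th,h:Ax+.089*(np.cos(th)*e1+np.sin(th)*e2)+h*u
for th in(.666,.33,0,-.33,-.666):print(th,Hd(th,.028).round(4),'push',(Hd(th,.028)+.018*(np.cos(th)*e2-np.sin(th)*e1)).round(4))
E
```

```text
[ 0.61720989 -0.28156391  0.26855565] [[ 0.994  0.107 -0.001]
 [ 0.107 -0.994 -0.003]
 [-0.002  0.003 -1.   ]] 18.3667
0.15 731 ((0.6165084838867188, -0.28208374977111816), 0.012942350469529629) 0.15653464917542648
0.018 1428 ((0.6173923015594482, -0.28148335218429565), 0.03602340817451477) 0.024103477303854842
0.666 [0.5336 0.084  0.1682] push [0.5225 0.097  0.1627]
0.33 [0.5488 0.0594 0.1753] push [0.5419 0.0758 0.1724]
0 [0.5562 0.0312 0.1777] push [0.5542 0.0491 0.1777]
-0.33 [0.5553 0.0021 0.1753] push [0.5584 0.0196 0.1783]
-0.666 [ 0.5461 -0.0253  0.1682] push [ 0.554  -0.0101  0.1738]
```

The tamper is upright in the dock: its top is at z 0.1565 and 1 mm off the dock centre. Next is the flap, pushed from the left with shut fingers.

>>> arm_command([
  {"fingers": -1,"x": -0.0075,"y": -0.0343,"z": 0,"ax": 0,"ay": 0,"az": 0},
  {"fingers": -1,"x": -0.0075,"y": -0.0343,"z": 0,"ax": 0,"ay": 0,"az": 0},
  {"fingers": -1,"x": -0.0075,"y": -0.0343,"z": 0,"ax": 0,"ay": 0,"az": 0},
  {"fingers": -1,"x": -0.0075,"y": -0.0343,"z": 0,"ax": 0,"ay": 0,"az": 0},
  {"fingers": -1,"x": -0.0075,"y": -0.0343,"z": 0,"ax": 0,"ay": 0,"az": 0},
  {"fingers": -1,"x": -0.0075,"y": -0.0343,"z": 0,"ax": 0,"ay": 0,"az": 0},
  {"fingers": -1,"x": -0.0075,"y": -0.0343,"z": 0,"ax": 0,"ay": 0,"az": 0},
  {"fingers": -1,"x": -0.0075,"y": -0.0343,"z": 0,"ax": 0,"ay": 0,"az": 0},
  {"fingers": -1,"x": -0.0075,"y": -0.0343,"z": 0,"ax": 0,"ay": 0,"az": 0},
  {"fingers": -1,"x": -0.0075,"y": -0.0343,"z": 0,"ax": 0,"ay": 0,"az": 0},
])

```text
clock: 19.2
tcp_pos: [0.5044, 0.0523, 0.2666]
orientation: [3.134, 0.168, -0.006]
contact_force: [0.2, 1.1, -0.1]
grip_width: 0.0002
gripper_force: 0.0
```

>>> arm_command([
  {"fingers": -1,"x": -0.0075,"y": -0.0343,"z": 0.003,"ax": 0,"ay": 0,"az": 0},
  {"fingers": -1,"x": -0.0075,"y": -0.0343,"z": 0.003,"ax": 0,"ay": 0,"az": 0},
  {"fingers": -1,"x": 0,"y": 0,"z": 0,"ax": 0,"ay": 5,"az": 0},
  {"fingers": -1,"x": 0,"y": 0,"z": 0,"ax": 0,"ay": 5,"az": 0},
  {"fingers": -1,"x": 0,"y": 0,"z": 0,"ax": 0,"ay": 5,"az": 0},
  {"fingers": -1,"x": 0,"y": 0,"z": 0,"ax": 0,"ay": 5,"az": 0},
  {"fingers": -1,"x": 0,"y": 0,"z": 0,"ax": 0,"ay": 5,"az": 0},
  {"fingers": -1,"x": 0,"y": 0,"z": 0,"ax": 0,"ay": 5,"az": 0},
  {"fingers": -1,"x": 0,"y": 0,"z": 0,"ax": 0,"ay": 0,"az": 0},
  {"fingers": -1,"x": 0,"y": 0,"z": 0,"ax": 0,"ay": 0,"az": 0},
])

```text
clock: 20.03
tcp_pos: [0.4823, 0.1168, 0.2607]
orientation: [-3.011, -0.163, -0.799]
contact_force: [0.7, -0.0, 0.4]
grip_width: -0.0001
gripper_force: 0.0
```

```bash
python3 st.py; python3 - <<'E'
from h import *
w=grab('wrist');save(w,'w7.png')
h=cv2.cvtColor(w['frame'],cv2.COLOR_RGB2HSV)
vv,uu=np.mgrid[0:399,0:639];uv=np.c_[uu.ravel(),vv.ravel()];p=bydepth(w,uv)-M;P=np.c_[p@e1,p@e2,p@u];v=h[uv[:,1],uv[:,0],2]
k=(abs(P[:,1]-.11)<.03)&(abs(P[:,0])<.03)&(P[:,2]>.02)&(P[:,2]<.06)&(v<80);print('handle',k.sum(),P[k].min(0),P[k].max(0),uv[k].mean(0))
E
```

```text
tcp [0.0053 0.1484 0.1317] foot [ 0.0046  0.1473 -0.0023] axis [-0.005 -0.008] F [ 0.8 -0.1  0. ] mom [-0.09  0.52  0.04] -9.02224352193983e-05 20.0333 [ 0.8   0.03 -1.24  2.25  0.48  0.43 -2.29]
handle 409 [-0.00632295  0.10379602  0.02016716] [0.00660886 0.11688314 0.05121248] [368.31051345 213.88997555]
```

View pics/w7.png

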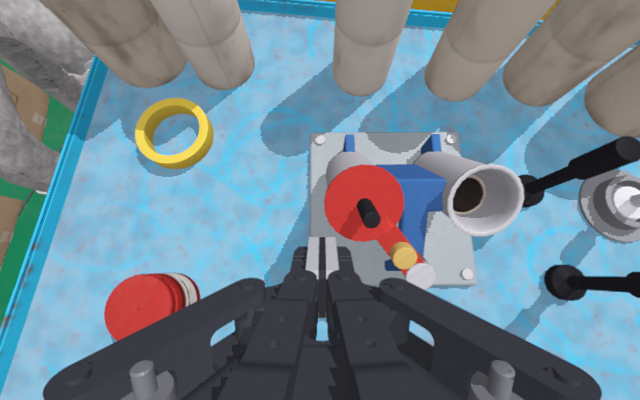

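The handle is at (368,213), e2 = 0.110, to the right of the shut fingers at (322,255). I'll descend beside it and push along the arc.

>>> arm_command([
  {"fingers": -1,"x": -0.005,"y": 0,"z": 0.022,"ax": 0,"ay": 0,"az": 0},
  {"fingers": -1,"x": 0,"y": 0,"z": 0.022,"ax": 0,"ay": 0,"az": 0},
  {"fingers": -1,"x": 0,"y": 0,"z": 0.022,"ax": 0,"ay": 0,"az": 0},
  {"fingers": -1,"x": 0,"y": 0,"z": 0.02,"ax": 0,"ay": 0,"az": 0},
  {"fingers": -1,"x": 0,"y": 0,"z": 0,"ax": 0,"ay": 0,"az": 0},
  {"fingers": -1,"x": 0,"y": 0,"z": 0,"ax": 0,"ay": 0,"az": 0},
])

```text
clock: 20.58
tcp_pos: [0.5197, 0.1218, 0.1908]
orientation: [-3.008, -0.162, -0.795]
contact_force: [-0.2, 0.9, -0.3]
grip_width: 0.0002
gripper_force: 0.0
```

```bash
python3 st.py
```

```text
tcp [0.003  0.1491 0.0523] foot [ 0.0022  0.1485 -0.0817] axis [-0.007 -0.004] F [-0.2  0.9 -0.2] mom [-0.03  0.57  0.03] 0.00020183974305529437 20.5833 [ 0.47  0.28 -1.01  2.26  1.11  0.46 -2.88]
```

Joint 7 is at −2.88, close to its −2.96 limit. I'll turn the tool −90° about its axis, away from that limit, and push with the finger flanks instead.

>>> arm_command([
  {"fingers": -1,"x": 0,"y": 0,"z": 0,"ax": 0,"ay": 0,"az": -7},
  {"fingers": -1,"x": 0,"y": 0,"z": 0,"ax": 0,"ay": 0,"az": -7},
  {"fingers": -1,"x": 0,"y": 0,"z": 0,"ax": 0,"ay": 0,"az": -7},
  {"fingers": -1,"x": 0,"y": 0,"z": 0,"ax": 0,"ay": 0,"az": -7},
  {"fingers": -1,"x": 0,"y": 0,"z": 0,"ax": 0,"ay": 0,"az": -7},
  {"fingers": -1,"x": 0,"y": 0,"z": 0,"ax": 0,"ay": 0,"az": -7},
  {"fingers": -1,"x": 0,"y": 0,"z": 0,"ax": 0,"ay": 0,"az": 0},
  {"fingers": -1,"x": 0,"y": 0,"z": 0,"ax": 0,"ay": 0,"az": 0},
])

```text
clock: 21.25
tcp_pos: [0.5198, 0.1207, 0.193]
orientation: [2.64, 1.172, 0.732]
contact_force: [0.1, 0.3, -0.4]
grip_width: 0.0001
gripper_force: 0.0
```

```bash
python3 st.py
```

```text
tcp [0.0041 0.148  0.0542] foot [ 0.0038  0.1471 -0.0798] axis [-0.002 -0.007] F [-0.1  0.3 -0.4] mom [-0.07  0.54  0.05] 0.00010528428821696577 21.25 [ 0.56  0.31 -1.11  2.26  1.16  0.5  -2.18]
```

Joint 7 has moved away from its limit. I'll finish the turn and go down the last 10 mm.

>>> arm_command([
  {"fingers": -1,"x": 0,"y": 0,"z": 0,"ax": 0,"ay": 0,"az": -7},
  {"fingers": -1,"x": 0,"y": 0,"z": 0,"ax": 0,"ay": 0,"az": -7},
  {"fingers": -1,"x": 0,"y": 0,"z": 0,"ax": 0,"ay": 0,"az": -7},
  {"fingers": -1,"x": 0,"y": 0,"z": 0,"ax": 0,"ay": 0,"az": -7},
  {"fingers": -1,"x": 0,"y": 0,"z": 0,"ax": 0,"ay": 0,"az": -7},
  {"fingers": -1,"x": 0,"y": 0,"z": 0,"ax": 0,"ay": 0,"az": -7},
  {"fingers": -1,"x": 0,"y": 0,"z": 0,"ax": 0,"ay": 0,"az": -6},
  {"fingers": -1,"x": 0,"y": -0.004,"z": 0.01,"ax": 0,"ay": 0,"az": 0},
  {"fingers": -1,"x": 0,"y": 0,"z": 0,"ax": 0,"ay": 0,"az": 0},
  {"fingers": -1,"x": 0,"y": 0,"z": 0,"ax": 0,"ay": 0,"az": 0},
])

```text
clock: 22.08
tcp_pos: [0.5206, 0.1209, 0.1814]
orientation: [1.835, 2.037, 0.54]
contact_force: [-0.7, 0.5, 0.4]
grip_width: 0.0
gripper_force: 0.0
```

```bash
python3 st.py; python3 -c "
from h import *
Q=R.from_rotvec(r.get_obs()['orientation']).as_matrix();print((np.c_[e1,e2,u].T@Q).round(3))"
```

```text
tcp [-0.001   0.1481  0.0437] foot [-0.0015  0.1473 -0.0903] axis [-0.004 -0.006] F [-0.4  0.6  0.7] mom [-0.01  0.52 -0.04] 2.4063636225054804e-05 22.0833 [ 0.6   0.38 -1.18  2.26  1.26  0.56 -1.43]
[[ 0.007  1.    -0.004]
 [ 1.    -0.007 -0.006]
 [-0.006 -0.004 -1.   ]]
```

>>> arm_command([
  {"fingers": -1,"x": -0.01,"y": 0,"z": 0,"ax": 0,"ay": 0,"az": 0},
  {"fingers": -1,"x": -0.01,"y": 0.002,"z": 0,"ax": 0,"ay": 0,"az": 0},
  {"fingers": -1,"x": -0.01,"y": 0.006,"z": 0,"ax": 0,"ay": 0,"az": 0},
  {"fingers": -1,"x": -0.01,"y": 0.005,"z": 0,"ax": 0,"ay": 0,"az": 0},
  {"fingers": -1,"x": -0.01,"y": 0.003,"z": 0,"ax": 0,"ay": 0,"az": 0},
  {"fingers": -1,"x": -0.01,"y": 0.002,"z": 0,"ax": 0,"ay": 0,"az": 0},
  {"fingers": -1,"x": 0,"y": 0,"z": 0,"ax": 0,"ay": 0,"az": 0},
])

```text
clock: 22.67
tcp_pos: [0.5435, 0.0609, 0.1911]
orientation: [1.836, 2.034, 0.539]
contact_force: [0.2, -0.4, -0.1]
grip_width: -0.0
gripper_force: 0.0
```

```bash
python3 st.py
```

```text
tcp [0.0176 0.0859 0.0442] foot [ 0.0172  0.0847 -0.0898] axis [-0.003 -0.009] F [ 0.1 -0.4 -0.2] mom [-0.08  0.49  0.02] -2.273797920405886e-05 22.6667 [ 0.77  0.39 -1.2   2.23  1.18  0.5  -1.2 ]
```

>>> arm_command([
  {"fingers": -1,"x": -0.01,"y": 0.001,"z": 0,"ax": 0,"ay": 0,"az": 0},
  {"fingers": -1,"x": -0.01,"y": 0,"z": 0,"ax": 0,"ay": 0,"az": 0},
  {"fingers": -1,"x": -0.01,"y": -0.001,"z": 0,"ax": 0,"ay": 0,"az": 0},
  {"fingers": -1,"x": -0.01,"y": -0.003,"z": 0,"ax": 0,"ay": 0,"az": 0},
  {"fingers": -1,"x": -0.01,"y": -0.004,"z": 0,"ax": 0,"ay": 0,"az": 0},
  {"fingers": -1,"x": -0.01,"y": -0.005,"z": 0,"ax": 0,"ay": 0,"az": 0},
  {"fingers": -1,"x": -0.006,"y": -0.004,"z": 0,"ax": 0,"ay": 0,"az": 0},
  {"fingers": -1,"x": 0,"y": 0,"z": 0,"ax": 0,"ay": 0,"az": 0},
  {"fingers": -1,"x": 0,"y": 0,"z": 0,"ax": 0,"ay": 0,"az": 0},
])

```text
clock: 23.42
tcp_pos: [0.5358, -0.0039, 0.1829]
orientation: [1.832, 2.039, 0.54]
contact_force: [0.3, 0.8, -0.4]
grip_width: -0.0001
gripper_force: 0.0
```

```bash
python3 st.py; python3 - <<'E'
from h import *
t=grab('top');save(t,'t8.png');w=grab('wrist')
h=cv2.cvtColor(w['frame'],cv2.COLOR_RGB2HSV)
vv,uu=np.mgrid[0:399,0:639];uv=np.c_[uu.ravel(),vv.ravel()]
for f in(w,t):
  H=cv2.cvtColor(f['frame'],cv2.COLOR_RGB2HSV)[uv[:,1],uv[:,0]]
  p=bydepth(f,uv)-M;P=np.c_[p@e1,p@e2,p@u]
  k=((H[:,0]<6)|(H[:,0]>174))&(H[:,1]>150)&(abs(P[:,1])<.17)&(abs(P[:,2]-.008)<.01)&(abs(P[:,0])<.05);print('red',k.sum(),np.percentile(P[k],[1,50,99],axis=0).round(3))
E
```

```text
tcp [0.0006 0.0224 0.0446] foot [ 0.0002  0.0216 -0.0894] axis [-0.003 -0.006] F [ 0.2  0.7 -0.6] mom [-0.04  0.55  0.07] -0.00010281830863973298 23.4167 [ 0.95  0.39 -1.21  2.26  1.16  0.42 -1.04]
red 4522 [[-0.048 -0.007  0.008]
 [-0.015  0.021  0.01 ]
 [ 0.032  0.049  0.011]]
red 131 [[-0.025 -0.031  0.001]
 [ 0.008 -0.013  0.009]
 [ 0.032  0.007  0.017]]
```

>>> arm_command([
  {"fingers": -1,"x": -0.003,"y": 0,"z": 0,"ax": 0,"ay": 0,"az": 0},
  {"fingers": -1,"x": -0.002,"y": 0,"z": 0,"ax": 0,"ay": 0,"az": 0},
  {"fingers": -1,"x": 0,"y": 0,"z": 0,"ax": 0,"ay": 0,"az": 0},
  {"fingers": -1,"x": 0,"y": 0,"z": 0,"ax": 0,"ay": 0,"az": 0},
])

```text
clock: 23.85
tcp_pos: [0.5366, -0.0075, 0.183]
orientation: [1.829, 2.041, 0.543]
contact_force: [-1.4, 5.7, -0.2]
grip_width: 0.0
gripper_force: 2.6
```

```bash
python3 st.py
```

```text
tcp [0.001  0.0188 0.0445] foot [ 0.0007  0.0183 -0.0895] axis [-0.002 -0.004] F [-0.7  5.8  0.2] mom [0.9  0.54 0.54] 3.550286491960583e-05 23.85 [ 0.96  0.4  -1.21  2.26  1.15  0.42 -1.02]
```

The flap is pressed against its right stop: 5.8 N, handle at e2 ≈ 0.001. I'll back off left, then up, and verify.

>>> arm_command([
  {"fingers": -1,"x": 0.01,"y": 0,"z": 0,"ax": 0,"ay": 0,"az": 0},
  {"fingers": -1,"x": 0.012,"y": 0,"z": 0,"ax": 0,"ay": 0,"az": 0},
  {"fingers": -1,"x": 0,"y": 0,"z": -0.025,"ax": 0,"ay": 0,"az": 0},
  {"fingers": -1,"x": 0,"y": 0,"z": -0.03,"ax": 0,"ay": 0,"az": 0},
  {"fingers": -1,"x": 0,"y": 0,"z": -0.03,"ax": 0,"ay": 0,"az": 0},
  {"fingers": -1,"x": 0,"y": 0,"z": -0.02,"ax": 0,"ay": 0,"az": 0},
  {"fingers": -1,"x": 0,"y": 0,"z": 0,"ax": 0,"ay": 0,"az": 0},
  {"fingers": -1,"x": 0,"y": 0,"z": 0,"ax": 0,"ay": 0,"az": 0},
])

```text
clock: 24.52
tcp_pos: [0.4963, 0.0053, 0.2412]
orientation: [1.84, 2.045, 0.522]
contact_force: [-0.2, 0.5, 0.8]
grip_width: 0.0001
gripper_force: 0.0
```

```bash
python3 st.py; python3 - <<'E'
from h import *
t=grab('wrist');vv,uu=np.mgrid[0:399,0:639];uv=np.c_[uu.ravel(),vv.ravel()];H=cv2.cvtColor(t['frame'],cv2.COLOR_RGB2HSV)[uv[:,1],uv[:,0]]
p=bydepth(t,uv)-M;P=np.c_[p@e1,p@e2,p@u]
k=(H[:,2]<80)&(abs(P[:,1])<.05)&(abs(P[:,0])<.05)&(P[:,2]>.02)&(P[:,2]<.056);print('handle',k.sum(),np.percentile(P[k],[1,50,99],axis=0).round(3) if k.any() else 0)
t=grab('top');s=grab('scene')
cv2.imwrite('pics/f.png',np.vstack([cv2.resize(cv2.cvtColor(f['frame'],cv2.COLOR_RGB2BGR)[y:y+150,x:x+320],(640,300)) for f,x,y in((t,160,120),(s,180,140))]))
E
```

```text
tcp [-0.0033  0.036   0.1142] foot [-0.0057  0.0346 -0.0198] axis [-0.018 -0.011] F [0.3 0.6 0.8] mom [-0.05  0.5   0.  ] 6.352977513309476e-05 24.5167 [ 1.21  0.15 -1.4   2.26  0.49  0.38 -0.45]
handle 0 0
```

View pics/f.png

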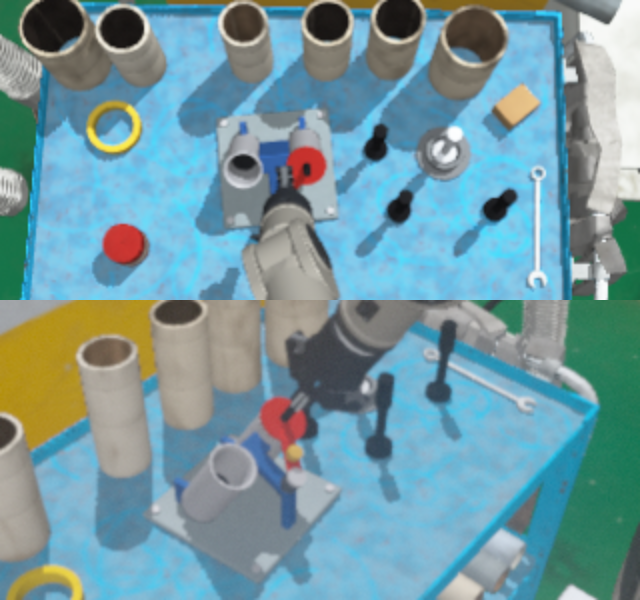

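The flap covers the right tube at (305,165). The left tube is open, the tamper is upright in its dock at (445,150), and the tin, tape roll and carton are undisturbed. The gripper is clear, so I'm handing in.

```bash
python3 -c "
from bench import r
print(r.get_obs()['qvel'].round(3)); print(r.hand_in())"
```

```text
[-0.004  0.007 -0.003  0.001 -0.023 -0.006  0.021]
the job is handed in; nothing more can be done
None
```

I loaded the sleeve into the right tube and pressed it until it bottomed out (89 N, no further travel), stood the tamper upright back in its dock, swung the flap to its stop over that tube, and handed the job in at about 25 s; no verdict was returned.

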